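# Hold an abrasive block flush on a leaned brass blank

### The arm

A 7-joint arm with a two-finger parallel gripper is mounted at the origin on a cart in front of the work surface, level with it; the furniture and walls round the work are solid. World frame = base frame: x ahead of the robot, y to its left, z up, the work surface at z = 0. Lengths are in m, angles in rad, forces in N, time in s.
With the tool pointing down it reaches from about 0.425 to 0.875 m from the base axis. Payload 4.7 kg.
Tool frame: the origin (TCP) lies at the very end of the fingers, on their centre line; the grasp point (between the pads) lies 19 mm behind it; z points along the fingers, y is the line along which they close (so a half turn about z gives the same grasp; the last joint's range is limited). The gripper opens to 87 mm and grips with 3 to 60 N. Pads are 19 mm wide; open, the fingers measure 117 mm over their backs; the gripper's body (75 mm by 190 mm) begins 51 mm behind the grasp point.
Start: joints at [-1.122, 0.321, -0.07, 1.45, 0.023, 1.371, -0.057], TCP at [0.274, 0.59, 0.223] pointing down, gripper open.
Joint ranges: [-2.86, 2.86], [-0.3, 2.09], [-1.38, 1.24], [0.06, 2.45], [-1.56, 4.7], [0.09, 2.05], [-2.69, 2.69]. Speed limits (rad/s): [2.57, 2.57, 3.14, 3.14, 3.14, 3.14, 3.14].

### API

Orientations are given as a rotation vector (axis times angle).
In Python, from bench import ctrl, vision gives the robot as it stands.
- The arm moves only by the tool jog_arm, never from a script. Its argument "increments" is a list of rows, each an object of numbers: "tx", "ty", "tz": the shift along the tool's x, y, z in mm; "wx", "wy", "wz": the turn, a rotation vector about the tool's x, y, z in rad; "gripper": the opening, from 0 (shut) to 1 (fully open). In form: [{"tx": .., "ty": .., "tz": .., "wx": .., "wy": .., "wz": .., "gripper": ..}, ...]. A call has exactly 5 rows; each row is the pose to reach, as a shift and turn from the pose commanded when the call began, along the tool's axes at that moment; what a row does not reach only later rows make up. A row lasts 1/12 s, in which the tool goes at most 41.7 mm and 7.16 degrees, less where a joint would pass 70% of its speed; a pose out of reach is approached as far as the arm can. A call with a gripper value outside its range is refused whole. The fingers move at their own pace and stop on an object; "grip_force" is the grip in N (left out, the last holds). Time passes only in rows, so rows that repeat a pose let the fingers close, or fill a call up. It gives the time, the measured TCP pose, the force, the opening and the grip force at its end, in the units of the state.
- ctrl.get_state(): the state, without advancing time (a new reading comes with each control period).
- vision.get_image(name): name is "scene" or "top" or "wrist"; returns a dict with "color" (420x560x3 uint8, blue, green, red), "fx", "fy", "cx", "cy" (pixels), "extrinsics" (4x4, takes a point from world to camera coordinates). Camera axes: x right, y down, z forward; pixel columns grow to the right and rows downward; lengths in m; the calibration is good to about 2 mm. A picture is of the moment at which its call begins. There is no depth.
- ctrl.close_job(): hands the job in; it is judged then, once.
Trained networks look in the newest picture that a camera, given by its name, has taken for a name from the list of things; names that differ only in an ending like _2 or _b are one class to them, and where a whole thing is asked for, a point or a joint stands for the part that bears it (a point fixed in the world has none). Each returns a list of dicts, best first, with "conf" (0 to 1); they miss things now and then, are a little off and sometimes report something else, mostly with a low value. They report only what shows in the picture. A call takes as long as a camera call. They do not tell look-alikes from the thing itself.
- vision.spot_in(camera, thing): "bbox" ([left, top, right, bottom] in pixels, round what is visible of it).
The state is a dict: "time": time; "joint_positions": joint angles; "qd": joint speeds; "joint_torque": joint torques, N m; "position": TCP position; "tool_rot": TCP orientation; "ft_force": force on the tool from outside, world axes, zero at the start; "torque": the same for the moment, N m; "grip_width": opening from 0.0 (shut) to 1.0 (fully open); "grip_force": force on a finger pad.
Only numpy, scipy, OpenCV 4.12 (cv2) and the standard library are available. Lean on these libraries where they do the work, as an engineer would, in place of code of your own. Each camera call takes 0.05 s, during which the arm holds its last target. There are 200 camera calls.

### The job

Lean the brass blank on the tilted bed of the blue angle rest, lying flat on the bed with its length up the slope, centred across the bed and with its lower end against the lip, and let go of it. Then take the green abrasive block and hold it flat and flush on the blank's sloping face, centred and lengthwise with it, pressing lightly as if about to hone it; finish while still gripping the block and pressing it there. Do not shift the setting of the rest or disturb the other tools.

Things in the scene. Friction and masses are not known exactly. Their poses are not given: they have to be found in the camera images.
- bed_seat (a point): Point on the face of the rest's tilted steel bed where the middle of the blank's underside lies when seated, 60 to 72 mm above the bench. z: normal of the sloping face; x: straight up the slope, roughly to the robot's right; y: level across. The face is 26 mm wide (narrower than the blank) and runs from the lip at x = -25 mm to x = +35 mm; bed 16 mm thick with its base; lip 26 mm wide, 6 mm high.
- angle_rest: Blue angle rest, fixed to the bench, carrying the tilted bed. Origin: under its base, below the bed; z up, x level, the way the bed rises, y across. Base plate 112 x 76 x 12 mm. Between it and the bed are hinge lugs and clamp cheeks within 20 mm of the middle and a black clamp knob out to 27 mm on the +y side, top 43 mm above the bench; fingers can pass down on both sides of the bed.
- rest_bed (a joint): Angle of the bed's face above level, rad (0 = level, grows as the end away from the lip is higher); set between 0.28 and 0.52 and clamped: a very stiff hinge (10 N m) that is to stay as it is. The bed's top plate (with the lip and the seat point) is sprung: it gives straight into the bed by 1 mm per 5 N, at most 5 mm, and springs back.
- brass_blank: Yellow brass stock piece, 32 x 50 x 10 mm, about 0.14 kg, starts lying flat on the bench. Origin: centre of its underside; x along the 32 mm side, y along the 50 mm side, z up.
- abrasive_block: Dark green abrasive rubber block, rigid, 30 x 62 x 16 mm, about 0.04 kg, starts lying flat on the bench. Origin: centre of its underside; x along the 30 mm side, y along the 62 mm side, z up.
- pliers: Blue-handled pliers, 47 x 129 x 9 mm, lying on the bench; leave alone. Origin: centre of its underside.
- tweezers_a: Steel tweezers, 10 x 122 x 10 mm, lying on the bench; leave alone. Origin: centre of its underside.
- driver_red: Small screwdriver with a red handle, 10 x 105 x 10 mm, lying on the bench; leave alone. Origin: centre of its underside.
- pin_vice: Pin vice (slim hand chuck), 10 x 90 x 10 mm, lying on the bench; leave alone. Origin: centre of its underside.
- loupe: Black eye loupe with a red ring, 41 mm across, 38 mm tall, standing on the bench; leave alone. Origin: centre of its underside.
Not all that is in view belongs to the job. Leave any brown look-alike of the brass_blank alone.

How it is judged:
By the outcome, as a careful person would: the job done as asked, in the order asked, and still so for the second after the job is handed in, while the arm keeps its last pose, push and grip.
It also fails if it takes over 54 s, if anything falls off the work surface, if the arm or the gripper's body presses on something with over 40 N, if the wrist force passes 120 N, or if a joint passes its speed limit or range.

## Working session

There is one attempt and no reset: what is moved stays moved. The work goes in short steps, Python scripts to look and compute and a tool call to move; the robot and the scene stay as the last step left them, time stands still between calls to the robot, and variables do not carry over. Pictures are saved under pics/ and viewed, at most 10 in all, crops included, and the job is handed in when it is done.

Besides the shell and the picture viewer there is one more tool, called after "Call:" as a command line: name --argument value ..., lists and objects as JSON in quotes. jog_arm: Moves the arm, as the interface text tells. Its arguments: {"type":"object","properties":{"increments":{"type":"array"},"grip_force":{"type":"number"}},"required":["increments"]}

```bash
mkdir -p pics; ls; python3 - <<'E'
from bench import ctrl, vision
import cv2,numpy as np
s=ctrl.get_state();print(s['position'],s['tool_rot'],s['grip_width'],s['time'])
for n in("scene","top"):
    im=vision.get_image(n);cv2.imwrite(f"pics/{n}0.png",im["color"])
    print(n,im["fx"],im["fy"],im["cx"],im["cy"]);print(np.round(im["extrinsics"],4).tolist())
    for t in["brass_blank","abrasive_block","angle_rest","bed_seat"]:
        print(t,[(np.round(d["bbox"]).tolist(),round(d["conf"],2)) for d in vision.spot_in(n,t)])
E
```

```text
pics
[0.27361198 0.58899795 0.22144476] [-6.77494247e-01 -3.06734753e+00  2.96585064e-03] 0.9977612649529836 0.0
scene 443.42423455692114 443.42423455692114 277.20258865421783 204.20700926057745
[[-0.6149, -0.7886, 0.0047, 0.2887], [-0.3542, 0.2709, -0.8951, 0.237], [0.7046, -0.552, -0.4458, 0.7953], [0.0, 0.0, 0.0, 1.0]]
brass_blank [([232.0, 239.0, 258.0, 257.0], 0.64), ([150.0, 251.0, 175.0, 268.0], 0.6), ([194.0, 246.0, 210.0, 259.0], 0.52)]
abrasive_block [([138.0, 275.0, 159.0, 303.0], 0.69)]
angle_rest []
bed_seat [([310.0, 191.0, 360.0, 230.0], 0.71)]
top 405.59872011062805 405.59872011062805 279.2508185353977 210.91203189339552
[[-0.0272, -0.9996, 0.0027, -0.0139], [-0.9877, 0.0264, -0.1538, 0.4983], [0.1537, -0.0068, -0.9881, 0.9584], [0.0, 0.0, 0.0, 1.0]]
brass_blank [([219.0, 223.0, 238.0, 241.0], 0.84), ([182.0, 206.0, 200.0, 228.0], 0.75), ([146.0, 193.0, 166.0, 215.0], 0.66)]
abrasive_block []
angle_rest [([320.0, 212.0, 352.0, 255.0], 0.67)]
bed_seat [([335.0, 213.0, 346.0, 240.0], 0.65)]
```

```bash
python3 - <<'E'
import cv2
a=cv2.imread("pics/scene0.png");b=cv2.imread("pics/top0.png")
cv2.imwrite("pics/v1.png",cv2.resize(a[150:340,100:400],None,fx=2.66,fy=2.66,interpolation=cv2.INTER_CUBIC))
cv2.imwrite("pics/v2.png",cv2.resize(b[130:310,110:376],None,fx=3,fy=3,interpolation=cv2.INTER_CUBIC))
E
```

```text
(no output)
```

View pics/v1.png

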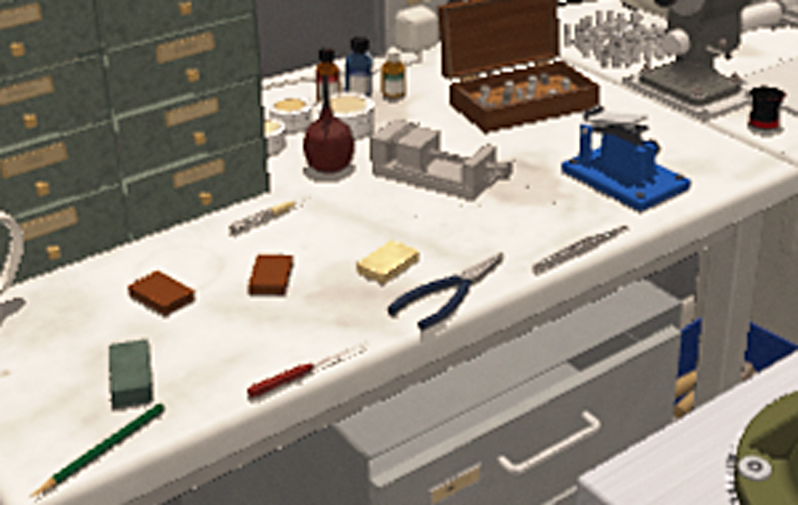

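View pics/v2.png

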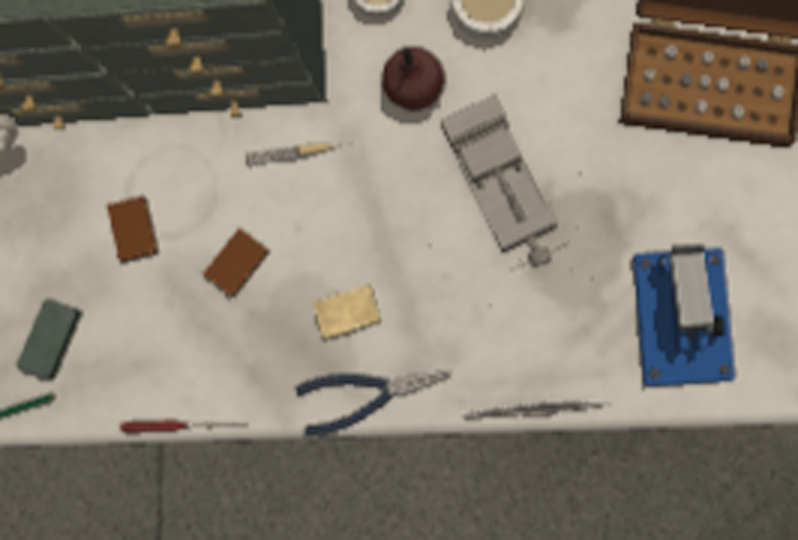

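The scene view shows the yellow brass blank at about (246,248). The brown look-alikes are at (161,260) and (202,253), and the green block is at (149,289). The blue rest is at (336,212). In the top view, brass is at (226,234), the browns at (154,206) and (189,218), green at (127,243), and the rest at (338,235). I'm choosing the yellow one.

```bash
cat >h.py <<'E'
import numpy as np,cv2
from scipy.spatial.transform import Rotation as R
from bench import ctrl,vision
def ray(im,u,v):
    E=np.array(im["extrinsics"]);d=E[:3,:3].T@np.array([(u-im["cx"])/im["fx"],(v-im["cy"])/im["fy"],1]);return -E[:3,:3].T@E[:3,3],d
def onz(im,u,v,z):
    o,d=ray(im,u,v);return o+d*(z-o[2])/d[2]
def proj(im,p):
    E=np.array(im["extrinsics"]);c=E[:3,:3]@np.asarray(p)+E[:3,3];return np.array([im["fx"]*c[0]/c[2]+im["cx"],im["fy"]*c[1]/c[2]+im["cy"]])
def tri(obs):
    A=np.zeros((3,3));b=np.zeros(3)
    for im,u,v in obs:
        o,d=ray(im,u,v);d/=np.linalg.norm(d);M=np.eye(3)-np.outer(d,d);A+=M;b+=M@o
    return np.linalg.solve(A,b)
def mask(im,lo,hi,box=None):
    m=cv2.inRange(cv2.cvtColor(im["color"],cv2.COLOR_BGR2HSV),lo,hi)
    if box:
        z=np.zeros_like(m);l,t,r,b=box;z[t:b,l:r]=m[t:b,l:r];m=z
    return m
def rect(im,m,z):
    c=max(cv2.findContours(m,cv2.RETR_EXTERNAL,cv2.CHAIN_APPROX_NONE)[0],key=cv2.contourArea)
    P=np.array([onz(im,u,v,z)[:2]*1000 for u,v in c[:,0,:]],np.float32)
    return cv2.minAreaRect(P)
def move(goal,rotv):
    "tool-frame shift (mm) and turn from the measured pose"
    s=ctrl.get_state();Rt=R.from_rotvec(s["tool_rot"])
    return np.round(Rt.inv().apply(np.array(goal)-s["position"])*1000,1),np.round((Rt.inv()*R.from_rotvec(rotv)).as_rotvec(),3)
E
python3 - <<'E'
from h import *
im=vision.get_image("top")
hsv=cv2.cvtColor(im["color"],cv2.COLOR_BGR2HSV)
print(hsv[234,226],hsv[243,127],hsv[225,340],hsv[250,330])
print("brass",rect(im,mask(im,(15,60,120),(35,255,255),(205,215,250,250)),.01))
print("green",rect(im,mask(im,(60,30,30),(100,255,200),(112,225,140,260)),.014))
print("base",rect(im,mask(im,(100,120,60),(130,255,255),(310,205,365,265)),.012))
print("bedends",onz(im,110+690/3,130+250/3,.07),onz(im,110+697/3,130+327/3,.06))
E
```

```text
[ 20 101 202] [50 35 87] [ 20  24 157] [107 164 126]
brass ((448.7483215332031, 110.80522155761719), (33.589359283447266, 51.340518951416016), 17.02692985534668)
green ((427.2051086425781, 343.5489807128906), (2.341083526611328, 39.381038665771484), 68.6176528930664)
base ((436.5009765625, -170.909912109375), (108.6495132446289, 73.02911376953125), 2.392803430557251)
bedends [ 0.48315275 -0.17134575  0.07      ] [ 0.42275341 -0.17537962  0.06      ]
```

```bash
python3 - <<'E'
from h import *
im=vision.get_image("wrist");E=im["extrinsics"];s=ctrl.get_state();Rt=R.from_rotvec(s["tool_rot"]).as_matrix()
c=-E[:3,:3].T@E[:3,3]
print("cam in tool",Rt.T@(c-s["position"]));print("cam axes in tool",np.round(Rt.T@E[:3,:3].T,3).tolist(),im["fx"])
# goal above brass: tool y along world brass 32mm side (angle 17deg)
top=vision.get_image("top")
hsv=cv2.cvtColor(top["color"],cv2.COLOR_BGR2HSV)
print("green",rect(top,mask(top,(40,20,30),(100,255,130),(112,225,140,259)),.014))
E
```

```text
cam in tool [ 0.07699494  0.0003053  -0.16480474]
cam axes in tool [[0.001, -0.958, -0.288], [1.0, 0.001, 0.0], [0.0, -0.288, 0.958]] 331.6107471009307
green ((431.4684753417969, 356.36810302734375), (31.626171112060547, 60.51964569091797), 68.26776885986328)
```

```bash
cat >>h.py <<'E'
def down(ang,tilt=0):
    "tool down, tool y at world angle ang (deg)"
    a=np.radians(ang);y=np.array([np.cos(a),np.sin(a),0]);z=np.array([0,0,-1.]);return R.from_matrix(np.c_[np.cross(y,z),y,z]).as_rotvec()
E
python3 - <<'E'
from h import *
print(move([.449,.111,.15],down(17)))
E
```

```text
(array([-360.4, -360.2,   72.6]), array([ 0.   , -0.   ,  0.839]))
```

Call:
jog_arm --increments '[{"tx": -28, "ty": -28, "tz": 5}, {"tx": -56, "ty": -56, "tz": 10}, {"tx": -84, "ty": -84, "tz": 15}, {"tx": -112, "ty": -112, "tz": 20}, {"tx": -140, "ty": -140, "tz": 25, "gripper": 1}]'

```text
validation failed for argument at $.in...
```

Call:
jog_arm --increments '[{"tx": -28, "ty": -28, "tz": 5}, {"tx": -56, "ty": -56, "tz": 10}, {"tx": -84, "ty": -84, "tz": 15}, {"tx": -112, "ty": -112, "tz": 20}, {"tx": -140, "ty": -140, "tz": 25}]'

```text
validation failed for argument at $.in...
```

Call:
jog_arm --increments '[{"tx": -20, "ty": -20, "tz": 5, "wz": 0.12}, {"tx": -40, "ty": -40, "tz": 10, "wz": 0.24}, {"tx": -60, "ty": -60, "tz": 15, "wz": 0.36}, {"tx": -80, "ty": -80, "tz": 23, "wz": 0.48}, {"tx": -80, "ty": -80, "tz": 23, "wz": 0.6}]'

```text
validation failed for argument at $.in...
```

Call:
jog_arm --increments '[{"wz": 0.12}, {"wz": 0.24}, {"wz": 0.24}, {"wz": 0.24}, {"wz": 0.24}]'

```text
validation failed for argument at $.in...
```

```bash
python3 - <<'E'
from h import *
im=vision.get_image("wrist");cv2.imwrite("pics/w1.png",im["color"])
s=ctrl.get_state();print(s["position"],s["time"],s["joint_positions"])
print(move([.449,.111,.15],down(17)))
print([(d["bbox"],d["conf"]) for d in vision.spot_in("wrist","brass_blank")])
print(proj(im,[.449,.111,.01]))
print(rect(im,mask(im,(15,60,120),(35,255,255)),.01))
E
```

```text
[0.27382285 0.58954329 0.22261513] 0.7 [-1.12192968  0.32097696 -0.07008637  1.45047269  0.02260114  1.37080674
 -0.05692022]
(array([-360.4, -360.2,   72.6]), array([ 0.   , -0.   ,  0.839]))
[]
[ 32.74398587 419.51863647]
((530.903076171875, 743.495361328125), (12.311493873596191, 74.76145935058594), 75.3255844116211)
```

View pics/w1.png

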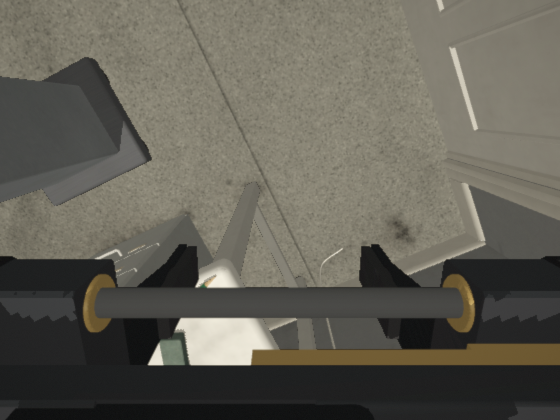

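The moves were refused because every row needs all the keys. The wrist view still shows the start pose, with the fingertips near (185,265) and (375,265).

Call:
jog_arm --increments '[{"tx": -28, "ty": -28, "tz": 5, "wx": 0, "wy": 0, "wz": 0, "gripper": 1}, {"tx": -56, "ty": -56, "tz": 10, "wx": 0, "wy": 0, "wz": 0, "gripper": 1}, {"tx": -84, "ty": -84, "tz": 15, "wx": 0, "wy": 0, "wz": 0, "gripper": 1}, {"tx": -112, "ty": -112, "tz": 20, "wx": 0, "wy": 0, "wz": 0, "gripper": 1}, {"tx": -140, "ty": -140, "tz": 25, "wx": 0, "wy": 0, "wz": 0, "gripper": 1}]'

```text
time: 1.17
position: [0.3422, 0.4018, 0.1975]
tool_rot: [0.677, 3.068, 0.001]
ft_force: [1.2, 0.1, 0.4]
grip_width: 1.001
grip_force: 0.0
```

Call:
jog_arm --increments '[{"tx": -28, "ty": -28, "tz": 5, "wx": 0, "wy": 0, "wz": 0, "gripper": 1}, {"tx": -56, "ty": -56, "tz": 10, "wx": 0, "wy": 0, "wz": 0, "gripper": 1}, {"tx": -84, "ty": -84, "tz": 15, "wx": 0, "wy": 0, "wz": 0, "gripper": 1}, {"tx": -112, "ty": -112, "tz": 20, "wx": 0, "wy": 0, "wz": 0, "gripper": 1}, {"tx": -140, "ty": -140, "tz": 25, "wx": 0, "wy": 0, "wz": 0, "gripper": 1}]'

```text
time: 1.58
position: [0.4102, 0.2158, 0.1727]
tool_rot: [0.677, 3.067, 0.002]
ft_force: [1.0, -0.5, -1.1]
grip_width: 0.997
grip_force: 0.0
```

Call:
jog_arm --increments '[{"tx": -20, "ty": -20, "tz": 5, "wx": 0, "wy": 0, "wz": 0.12, "gripper": 1}, {"tx": -40, "ty": -40, "tz": 10, "wx": 0, "wy": 0, "wz": 0.24, "gripper": 1}, {"tx": -60, "ty": -60, "tz": 15, "wx": 0, "wy": 0, "wz": 0.36, "gripper": 1}, {"tx": -80, "ty": -80, "tz": 23, "wx": 0, "wy": 0, "wz": 0.48, "gripper": 1}, {"tx": -80, "ty": -80, "tz": 23, "wx": 0, "wy": 0, "wz": 0.6, "gripper": 1}]'

```text
time: 2.0
position: [0.4498, 0.105, 0.1487]
tool_rot: [1.572, 2.719, -0.004]
ft_force: [0.4, 0.4, 0.4]
grip_width: 1.0
grip_force: 0.0
```

Call:
jog_arm --increments '[{"tx": 0, "ty": 0, "tz": 0, "wx": 0, "wy": 0, "wz": 0.12, "gripper": 1}, {"tx": 0, "ty": 0, "tz": 0, "wx": 0, "wy": 0, "wz": 0.24, "gripper": 1}, {"tx": 0, "ty": 0, "tz": 0, "wx": 0, "wy": 0, "wz": 0.24, "gripper": 1}, {"tx": 0, "ty": 0, "tz": 0, "wx": 0, "wy": 0, "wz": 0.24, "gripper": 1}, {"tx": 0, "ty": 0, "tz": 0, "wx": 0, "wy": 0, "wz": 0.24, "gripper": 1}]'

```text
time: 2.42
position: [0.4487, 0.1115, 0.1497]
tool_rot: [1.865, 2.528, 0.001]
ft_force: [0.0, -0.7, -0.1]
grip_width: 1.0
grip_force: 0.0
```

```bash
python3 - <<'E'
from h import *
im=vision.get_image("wrist");cv2.imwrite("pics/w2.png",im["color"])
s=ctrl.get_state();print(s["position"],s["time"],s["joint_positions"])
print(move([.449,.111,.15],down(17)))
print([(d["bbox"],d["conf"]) for d in vision.spot_in("wrist","brass_blank")])
print(proj(im,[.449,.111,.01]))
m=mask(im,(15,60,120),(35,255,255),(190,0,370,280))
print(rect(im,m,.01),cv2.boundingRect(m))
E
```

```text
[0.44867928 0.11152371 0.1496746 ] 2.4667 [-0.60965251 -0.03690309  0.30390354  2.00326536  0.01194242  1.17330779
 -0.0118142 ]
(array([-0.6,  0.2, -0.3]), array([ 0.   , -0.   ,  0.002]))
[([263.1, 168.5, 298.6, 225.5], 0.87), ([329.3, 78.9, 388.8, 151.5], 0.86), ([398.5, 0.0, 470.6, 46.4], 0.76)]
[276.58690728 195.41834549]
((452.6580505371094, 109.40734100341797), (31.861249923706055, 50.18297576904297), 16.43970489501953) (263, 80, 107, 144)
```

View pics/w2.png

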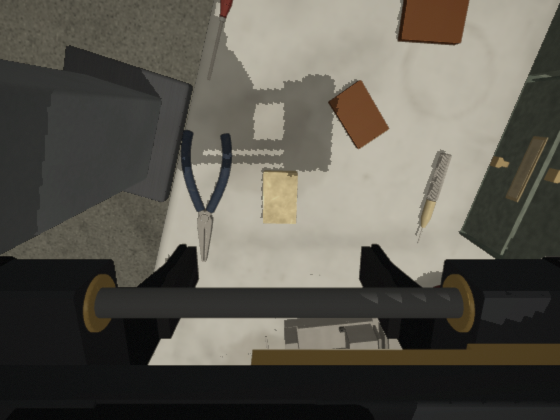

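The wrist view shows the yellow blank at bbox (263,168)-(298,225), and the detector confirms it. The browns are at (358,114) and (434,20), and the pliers stay clear to the left near x<230.

```bash
python3 - <<'E'
from h import *
print(move([.4527,.1094,.003],down(16.5)))
E
```

```text
(array([ -3.2,   3.2, 146.6]), array([ 0.  , -0.  ,  0.01]))
```

Call:
jog_arm --increments '[{"tx": -3, "ty": 3, "tz": 35, "wx": 0, "wy": 0, "wz": 0.01, "gripper": 0.6}, {"tx": -3, "ty": 3, "tz": 70, "wx": 0, "wy": 0, "wz": 0.01, "gripper": 0.6}, {"tx": -3, "ty": 3, "tz": 105, "wx": 0, "wy": 0, "wz": 0.01, "gripper": 0.6}, {"tx": -3, "ty": 3, "tz": 130, "wx": 0, "wy": 0, "wz": 0.01, "gripper": 0.6}, {"tx": -3, "ty": 3, "tz": 146, "wx": 0, "wy": 0, "wz": 0.01, "gripper": 0.6}]' --grip_force 25

```text
time: 2.93
position: [0.4504, 0.1088, 0.0007]
tool_rot: [-1.879, -2.515, 0.006]
ft_force: [-0.0, -0.1, 0.8]
grip_width: 0.705
grip_force: 0.0
```

Call:
jog_arm --increments '[{"tx": 0, "ty": 0, "tz": 0, "wx": 0, "wy": 0, "wz": 0, "gripper": 0.6}, {"tx": 0, "ty": 0, "tz": 0, "wx": 0, "wy": 0, "wz": 0, "gripper": 0.2}, {"tx": 0, "ty": 0, "tz": 0, "wx": 0, "wy": 0, "wz": 0, "gripper": 0.2}, {"tx": 0, "ty": 0, "tz": 0, "wx": 0, "wy": 0, "wz": 0, "gripper": 0.2}, {"tx": 0, "ty": 0, "tz": 0, "wx": 0, "wy": 0, "wz": 0, "gripper": 0.2}]'

```text
time: 3.35
position: [0.4525, 0.1095, 0.0039]
tool_rot: [1.882, 2.516, 0.001]
ft_force: [-0.6, -0.0, -0.0]
grip_width: 0.383
grip_force: 0.4
```

Call:
jog_arm --increments '[{"tx": 0, "ty": 0, "tz": 0, "wx": 0, "wy": 0, "wz": 0, "gripper": 0.2}, {"tx": 0, "ty": 0, "tz": 0, "wx": 0, "wy": 0, "wz": 0, "gripper": 0.2}, {"tx": 0, "ty": 0, "tz": -10, "wx": 0, "wy": 0, "wz": 0, "gripper": 0.2}, {"tx": 0, "ty": 0, "tz": -40, "wx": 0, "wy": 0, "wz": 0, "gripper": 0.2}, {"tx": 0, "ty": 0, "tz": -80, "wx": 0, "wy": 0, "wz": 0, "gripper": 0.2}]'

```text
time: 3.77
position: [0.4496, 0.1083, 0.0823]
tool_rot: [-1.88, -2.513, 0.01]
ft_force: [1.0, 1.5, -1.0]
grip_width: 0.361
grip_force: 25.0
```

Call:
jog_arm --increments '[{"tx": -20, "ty": -7, "tz": -34, "wx": 0, "wy": 0, "wz": 0, "gripper": 0.2}, {"tx": -44, "ty": -15, "tz": -67, "wx": 0, "wy": 0, "wz": 0, "gripper": 0.2}, {"tx": -75, "ty": -25, "tz": -90, "wx": 0, "wy": 0, "wz": 0, "gripper": 0.2}, {"tx": -110, "ty": -36, "tz": -105, "wx": 0, "wy": 0, "wz": 0, "gripper": 0.2}, {"tx": -145, "ty": -48, "tz": -120, "wx": 0, "wy": 0, "wz": 0, "gripper": 0.2}]'

```text
time: 4.18
position: [0.4474, -0.0446, 0.2059]
tool_rot: [1.88, 2.515, 0.004]
ft_force: [2.0, 0.2, -1.9]
grip_width: 0.363
grip_force: 25.0
```

Call:
jog_arm --increments '[{"tx": -38, "ty": -13, "tz": -5, "wx": 0, "wy": 0, "wz": 0, "gripper": 0.2}, {"tx": -76, "ty": -26, "tz": -10, "wx": 0, "wy": 0, "wz": 0, "gripper": 0.2}, {"tx": -114, "ty": -39, "tz": -14, "wx": 0, "wy": 0, "wz": 0, "gripper": 0.2}, {"tx": -152, "ty": -52, "tz": -17, "wx": 0, "wy": 0, "wz": 0, "gripper": 0.2}, {"tx": -187, "ty": -64, "tz": -17, "wx": 0, "wy": 0, "wz": 0, "gripper": 0.2}]'

```text
time: 4.6
position: [0.4381, -0.2434, 0.2221]
tool_rot: [1.882, 2.513, 0.003]
ft_force: [0.4, -0.7, -1.3]
grip_width: 0.363
grip_force: 25.0
```

Call:
jog_arm --increments '[{"tx": 0, "ty": 0, "tz": 0, "wx": 0, "wy": 0, "wz": 0, "gripper": 0.2}, {"tx": 0, "ty": 0, "tz": 0, "wx": 0, "wy": 0, "wz": 0, "gripper": 0.2}, {"tx": 0, "ty": 0, "tz": 0, "wx": 0, "wy": 0, "wz": 0, "gripper": 0.2}, {"tx": 0, "ty": 0, "tz": 0, "wx": 0, "wy": 0, "wz": 0, "gripper": 0.2}, {"tx": 0, "ty": 0, "tz": 0, "wx": 0, "wy": 0, "wz": 0, "gripper": 0.2}]'

```text
time: 5.02
position: [0.439, -0.2391, 0.2205]
tool_rot: [-1.878, -2.518, -0.001]
ft_force: [-1.3, 0.0, -0.8]
grip_width: 0.363
grip_force: 25.0
```

```bash
python3 - <<'E'
from h import *
im=vision.get_image("wrist");cv2.imwrite("pics/w3.png",im["color"]);np.save("w3.npy",im,allow_pickle=True)
print(ctrl.get_state()["position"],[(d["bbox"],d["conf"]) for d in vision.spot_in("wrist","bed_seat")],[(d["bbox"],d["conf"]) for d in vision.spot_in("wrist","angle_rest")])
E
```

```text
[ 0.4389652  -0.23930053  0.22049399] [([279.7, 109.2, 354.3, 148.7], 0.83)] [([236.5, 75.7, 354.4, 170.7], 0.86)]
```

View pics/w3.png

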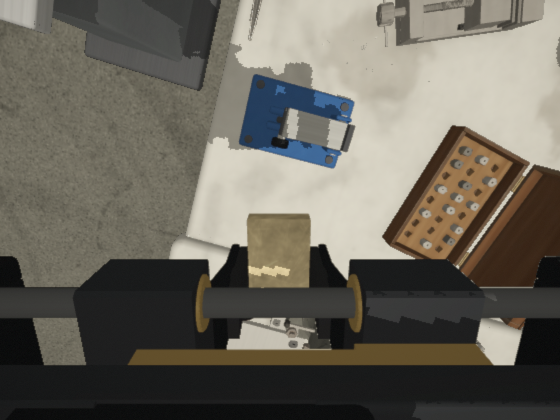

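The rest is at (236-354, 76-171) in the wrist view. Its bed runs left to right from (283,125) to (352,137), with a dark edge at the right end. I need a closer look at where the lip and knob are.

```bash
python3 - <<'E'
import cv2,numpy as np
a=cv2.imread("pics/w3.png")[65:185,230:365];b=cv2.imread("pics/scene0.png")[180:240,300:367]
a=cv2.resize(a,(540,480),interpolation=cv2.INTER_NEAREST);b=cv2.resize(b,(260,233),interpolation=cv2.INTER_CUBIC)
o=np.zeros((480,800,3),np.uint8);o[:,:540]=a;o[:233,540:]=b
t=cv2.imread("pics/top0.png")[205:265,315:365];o[240:,540:740]=cv2.resize(t,(200,240),interpolation=cv2.INTER_CUBIC)
cv2.imwrite("pics/v6.png",o)
E
```

```text
(no output)
```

View pics/v6.png

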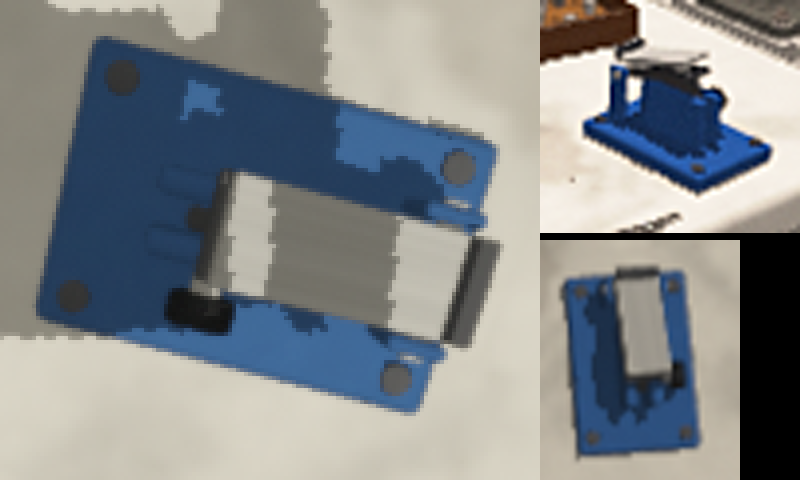

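The lip is the dark bar at the +x end, and the knob is on the world −y side, so the bed rises toward −x (towards the robot). I'll take a tilted side view to measure the slope.

```bash
python3 - <<'E'
from h import *
rv=(R.from_rotvec(down(3))*R.from_rotvec([0,.8,0])).as_rotvec()
print(move([.43,-.315,.16],rv))
im=np.load("w3.npy",allow_pickle=True).item()
for p in[(288.7,108),(348.8,123.8),(341.3,150)]:print(onz(im,*p,.06))
E
```

```text
(array([-69.6, -29.9,  60.5]), array([-0.094,  0.796,  0.223]))
[ 0.42749041 -0.16020384  0.06      ]
[ 0.48653406 -0.1576064   0.06      ]
[ 0.48804698 -0.18295142  0.06      ]
```

Call:
jog_arm --increments '[{"tx": -25, "ty": -10, "tz": 0, "wx": -0.013, "wy": 0.114, "wz": 0.032, "gripper": 0.2}, {"tx": -50, "ty": -20, "tz": 0, "wx": -0.027, "wy": 0.228, "wz": 0.064, "gripper": 0.2}, {"tx": -70, "ty": -30, "tz": 10, "wx": -0.04, "wy": 0.342, "wz": 0.096, "gripper": 0.2}, {"tx": -70, "ty": -30, "tz": 30, "wx": -0.054, "wy": 0.456, "wz": 0.128, "gripper": 0.2}, {"tx": -70, "ty": -30, "tz": 50, "wx": -0.067, "wy": 0.57, "wz": 0.16, "gripper": 0.2}]'

```text
time: 5.58
position: [0.4303, -0.3186, 0.1703]
tool_rot: [-1.774, -2.0, -0.546]
ft_force: [0.5, 1.4, -1.2]
grip_width: 0.363
grip_force: 25.0
```

```bash
python3 - <<'E'
from h import *
rv=(R.from_rotvec(down(3))*R.from_rotvec([0,.8,0])).as_rotvec()
print(move([.43,-.315,.16],rv))
E
```

```text
(array([-2.6, -0.1, 10.6]), array([-0.023,  0.224,  0.06 ]))
```

Call:
jog_arm --increments '[{"tx": -3, "ty": 0, "tz": 10, "wx": -0.01, "wy": 0.11, "wz": 0.03, "gripper": 0.2}, {"tx": -3, "ty": 0, "tz": 10, "wx": -0.023, "wy": 0.224, "wz": 0.06, "gripper": 0.2}, {"tx": -3, "ty": 0, "tz": 10, "wx": -0.023, "wy": 0.224, "wz": 0.06, "gripper": 0.2}, {"tx": -3, "ty": 0, "tz": 10, "wx": -0.023, "wy": 0.224, "wz": 0.06, "gripper": 0.2}, {"tx": -3, "ty": 0, "tz": 10, "wx": -0.023, "wy": 0.224, "wz": 0.06, "gripper": 0.2}]'

```text
time: 6.0
position: [0.4302, -0.3134, 0.1613]
tool_rot: [-1.697, -1.796, -0.712]
ft_force: [-0.6, 0.2, -0.6]
grip_width: 0.361
grip_force: 25.0
```

```bash
python3 - <<'E'
from h import *
im=vision.get_image("wrist");np.save("w4.npy",im,allow_pickle=True)
d=vision.spot_in("wrist","angle_rest");print(ctrl.get_state()["position"],d)
b=d[0]["bbox"];cx,cy=int((b[0]+b[2])/2),int((b[1]+b[3])/2);x0,y0=max(cx-80,0),max(cy-60,0);print(x0,y0)
cv2.imwrite("pics/v7.png",cv2.resize(im["color"][y0:y0+120,x0:x0+160],None,fx=5,fy=5,interpolation=cv2.INTER_NEAREST))
E
```

```text
[ 0.43083743 -0.31272918  0.16283326] [{'bbox': [247.5, 214.5, 308.2, 285.3], 'conf': 0.62}, {'bbox': [240.0, 142.9, 348.8, 227.0], 'conf': 0.57}]
197 189
```

View pics/v7.png

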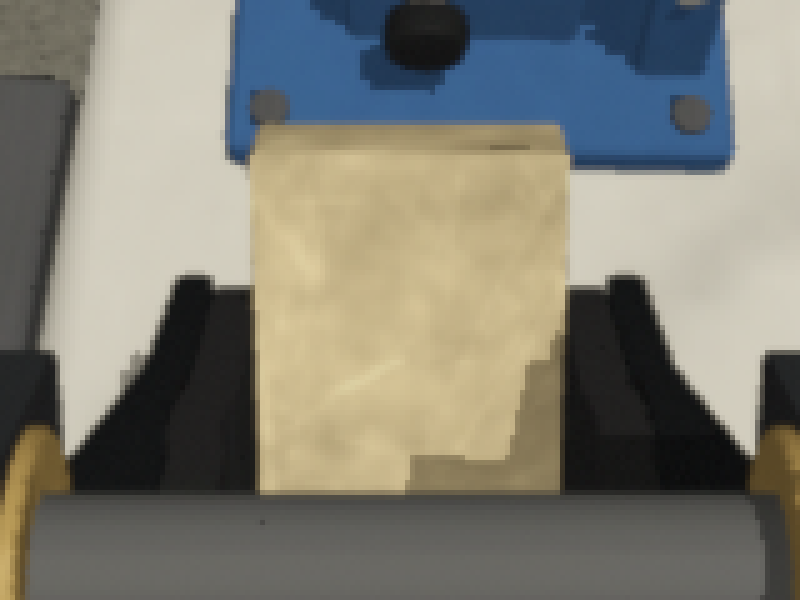

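That crop caught the held blank, which is straight between the fingers. The rest is above it, so I'll recrop the same picture.

```bash
python3 - <<'E'
from h import *
im=np.load("w4.npy",allow_pickle=True).item()
cv2.imwrite("pics/v8.png",cv2.resize(im["color"][125:235,225:365],None,fx=5,fy=5,interpolation=cv2.INTER_CUBIC))
E
```

```text
(no output)
```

View pics/v8.png

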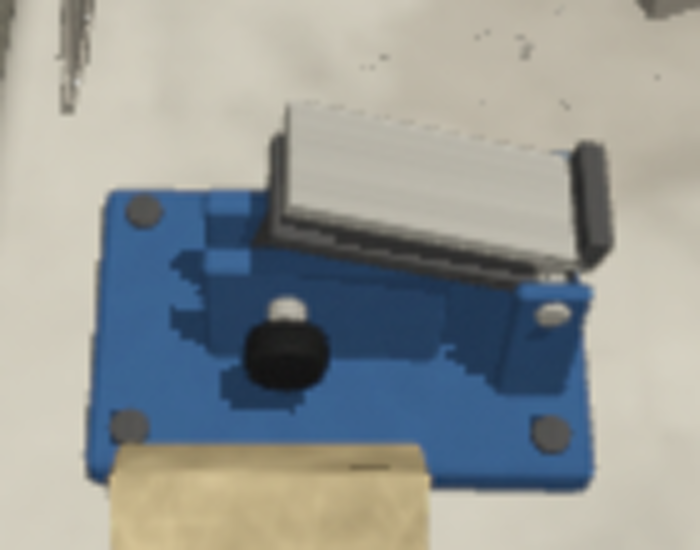

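The side view clearly shows the bed rising to the left (−x) and the lip at the right. Face corners in the crop are (288,104), (283,208), (578,263) and (570,152).

```bash
cat > fit.py <<'E'
from h import *
from scipy.optimize import least_squares
w3=np.load("w3.npy",allow_pickle=True).item();w4=np.load("w4.npy",allow_pickle=True).item()
L=[(.035,-.013),(.035,.013),(-.025,.013),(-.025,-.013)]  # far-high, near-high, near-low, far-low (bed +y = world -y)
o4=[(225+(x+.5)/5-.5,125+(y+.5)/5-.5) for x,y in[(288,104),(283,208),(578,263),(570,152)]]
o3=[(230+(x+.5)/4-.5,65+(y+.5)/4-.5) for x,y in[(235,172),(224,291),(440,340),(473,236)]]
def frame(q):
    yaw,th=q[3:];return R.from_euler("z",yaw)*R.from_euler("y",-th)
def res(q,sel=(3,4)):
    F=frame(q);r=[]
    for im,o,k in((w3,o3,3),(w4,o4,4)):
        if k in sel:
            for l,p in zip(L,o):r+=list(proj(im,F.apply([*l,0])+q[:3])-p)
    return np.array(r)
if __name__=="__main__":
    for sel in((3,4),(4,),(3,)):
        s=least_squares(res,[.455,-.17,.066,np.pi,.4],args=(sel,));print(sel,np.round(s.x,4),np.round(s.fun,1))
    np.save("bed.npy",least_squares(res,[.455,-.17,.066,np.pi,.4]).x)
E
python3 fit.py
```

```text
(3, 4) [ 0.462  -0.1715  0.0661  3.1939  0.2743] [ 1.   0.4 -3.2 -0.5  0.1  0.1 -0.3 -0.6  0.7 -0.2  1.7  0.3  0.3 -0.8
 -0.2  0.6]
(4,) [ 0.4611 -0.1731  0.0681  3.1654  0.2372] [-0.2 -0.3  0.1  0.3 -0.  -0.6  0.2  0.6]
(3,) [ 0.463  -0.1715  0.0617  3.1993  0.2765] [ 1.9  1.  -2.1 -0.3  0.4 -0.2 -0.2 -0.6]
```

```bash
sed -i 's/for l,p in zip(L,o):r+=list(proj(im,F.apply(\[\*l,0\])+q\[:3\])-p)/for i,(l,p) in enumerate(zip(L,o)):\n                if (k,i)!=(3,1):r+=list(proj(im,F.apply([*l,0])+q[:3])-p)/' fit.py; python3 fit.py; python3 - <<'E'
from h import *
w=np.load("w4.npy",allow_pickle=True).item();s=ctrl.get_state();T=R.from_rotvec(s["tool_rot"])
for (x,y,z) in[(250,152,-.0065),(568,152,-.0065),(258,125,.0035),(562,125,.0035)]:
    o,d=ray(w,197+(x+.5)/5-.5,189+(y+.5)/5-.5);o=T.inv().apply(o-s["position"]);d=T.inv().apply(d);print(np.round((o+d*(z-o[2])/d[2])*1000,1))
q=np.load("bed.npy");
F=R.from_euler("z",q[3])*R.from_euler("y",-q[4]);G=F*R.from_euler("x",np.pi)
print("axes",np.round(G.as_matrix(),3).tolist())
g=q[:3]+F.apply([0,0,.08]);print(g,move(g,G.as_rotvec()))
E
```

```text
(3, 4) [ 0.4614 -0.1716  0.0663  3.178   0.2412] [ 0.4 -0.3 -0.4  0.6 -0.4 -0.1 -0.  -0.   0.6  0.4 -0.  -1.  -0.2  0.4]
(4,) [ 0.4611 -0.1731  0.0681  3.1654  0.2372] [-0.2 -0.3  0.1  0.3 -0.  -0.6  0.2  0.6]
(3,) [ 0.4628 -0.1715  0.0498  3.1782 -0.0928] [ 0.  -0.   0.1  0.  -0.1 -0. ]
[ 26.2 -14.7  -6.5]
[26.2 17.1 -6.5]
[ 25.9 -14.8   3.5]
[25.9 17.3  3.5]
axes [[-0.97, -0.036, -0.239], [-0.035, 0.999, -0.009], [0.239, 0.0, -0.971]]
[ 0.48046763 -0.17087605  0.1440338 ] (array([ 83.7,  57.7, 112.2]), array([ 0.776, -0.434, -1.359]))
```

```bash
cat >>h.py <<'E'
def bed(q=None):
    q=np.load("bed.npy") if q is None else q
    F=R.from_euler("z",q[3])*R.from_euler("y",-q[4]);return q[:3],F
def tobed(off,q=None):
    p,F=bed(q);return move(p+F.apply(np.array(off)/1000),(F*R.from_euler("x",np.pi)).as_rotvec())
E
python3 - <<'E'
from h import *
q=np.load("bed.npy");q[4]=.29;np.save("bed.npy",q)
print(tobed([-40,0,130]));d,w=tobed([-40,0,130])
print(ctrl.get_state()["joint_positions"])
for k in(1,2):print(np.round(w*k/13*5,3))
E
```

```text
(array([108. , 114.2,  86.6]), array([ 0.808, -0.396, -1.337]))
[ 0.36637362  0.71455369  0.77055417  1.43443427 -0.75282417  1.95751467
  1.25778878]
[ 0.311 -0.152 -0.514]
[ 0.622 -0.305 -1.028]
```

Call:
jog_arm --increments '[{"tx": 35, "ty": 10, "tz": 0, "wx": 0.06, "wy": -0.03, "wz": -0.1, "gripper": 0.2}, {"tx": 65, "ty": 30, "tz": 0, "wx": 0.12, "wy": -0.06, "wz": -0.2, "gripper": 0.2}, {"tx": 90, "ty": 55, "tz": 15, "wx": 0.18, "wy": -0.09, "wz": -0.3, "gripper": 0.2}, {"tx": 100, "ty": 80, "tz": 40, "wx": 0.24, "wy": -0.12, "wz": -0.4, "gripper": 0.2}, {"tx": 108, "ty": 110, "tz": 60, "wx": 0.3, "wy": -0.15, "wz": -0.5, "gripper": 0.2}]'

```text
time: 6.52
position: [0.5348, -0.1866, 0.2001]
tool_rot: [-1.131, -2.345, -0.486]
ft_force: [1.1, -1.1, -1.3]
grip_width: 0.364
grip_force: 25.0
```

```bash
python3 - <<'E'
from h import *
print(tobed([-40,0,130]));s=ctrl.get_state();print(s["position"],s["joint_positions"])
E
```

```text
(array([-1.6, 10. , 25.3]), array([ 0.506, -0.24 , -0.832]))
[ 0.53484705 -0.18655588  0.20005838] [ 0.06959692  0.62411074  0.65735687  1.33032774 -0.58746157  1.8900109
  1.39579287]
```

Call:
jog_arm --increments '[{"tx": -1, "ty": 5, "tz": 10, "wx": 0.06, "wy": -0.03, "wz": -0.1, "gripper": 0.2}, {"tx": -1, "ty": 10, "tz": 25, "wx": 0.12, "wy": -0.058, "wz": -0.2, "gripper": 0.2}, {"tx": -1, "ty": 10, "tz": 25, "wx": 0.18, "wy": -0.086, "wz": -0.3, "gripper": 0.2}, {"tx": -1, "ty": 10, "tz": 25, "wx": 0.24, "wy": -0.115, "wz": -0.4, "gripper": 0.2}, {"tx": -1, "ty": 10, "tz": 25, "wx": 0.3, "wy": -0.144, "wz": -0.5, "gripper": 0.2}]'

```text
time: 6.93
position: [0.5358, -0.1692, 0.1783]
tool_rot: [-0.449, -2.711, -0.209]
ft_force: [-0.9, 1.3, -0.4]
grip_width: 0.363
grip_force: 25.0
```

```bash
python3 - <<'E'
from h import *
print(tobed([-40,0,130]));s=ctrl.get_state();print(s["position"],s["joint_positions"])
E
```

```text
(array([-0.3,  0.8, -1.4]), array([ 0.207, -0.099, -0.331]))
[ 0.53577676 -0.16916648  0.17825524] [-0.09637479  0.53205699  0.59265318  1.40466337 -0.30741717  1.70856093
  1.75614158]
```

Call:
jog_arm --increments '[{"tx": 0, "ty": 1, "tz": -1, "wx": 0.06, "wy": -0.03, "wz": -0.1, "gripper": 0.2}, {"tx": 0, "ty": 1, "tz": -1, "wx": 0.12, "wy": -0.06, "wz": -0.2, "gripper": 0.2}, {"tx": 0, "ty": 1, "tz": -1, "wx": 0.18, "wy": -0.09, "wz": -0.3, "gripper": 0.2}, {"tx": 0, "ty": 1, "tz": -1, "wx": 0.207, "wy": -0.1, "wz": -0.33, "gripper": 0.2}, {"tx": 0, "ty": 1, "tz": -1, "wx": 0.207, "wy": -0.1, "wz": -0.33, "gripper": 0.2}]'

```text
time: 7.35
position: [0.5364, -0.1664, 0.1799]
tool_rot: [0.048, -2.852, 0.003]
ft_force: [0.3, 0.5, -0.7]
grip_width: 0.359
grip_force: 25.0
```

```bash
python3 - <<'E'
from h import *
im=vision.get_image("wrist");np.save("w5.npy",im,allow_pickle=True)
print(tobed([-40,0,130]),ctrl.get_state()["joint_positions"])
p,F=bed();c=proj(im,p);x0,y0=max(int(c[0])-80,0),max(int(c[1])-60,0);print(c,x0,y0)
cv2.imwrite("pics/v9.png",cv2.resize(im["color"][y0:y0+120,x0:x0+160],None,fx=5,fy=5,interpolation=cv2.INTER_CUBIC))
E
```

```text
(array([-0.7, -1.2, -0.3]), array([ 0.004, -0.   , -0.006])) [-0.20847386  0.41354615  0.55463885  1.51231323 -0.1127583   1.54860402
  1.95560075]
[275.8640906  153.92638854] 195 93
```

View pics/v9.png

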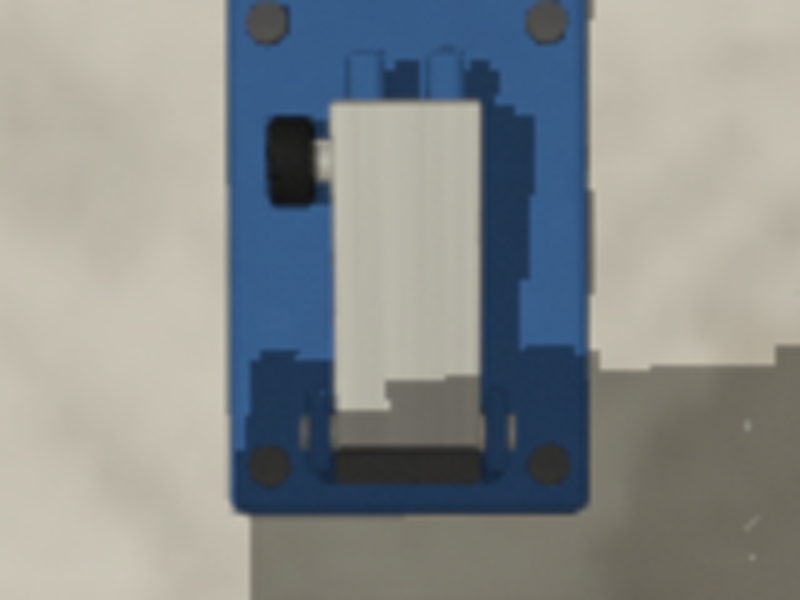

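The near-overhead view shows the bed face corners at crop (331,101), (480,101), (333,447) and (482,447). The lip is at the bottom, and yaw looks aligned.

```bash
cat >>fit.py <<'E'
w5=np.load("w5.npy",allow_pickle=True).item()
o5=[(195+(x+.5)/5-.5,93+(y+.5)/5-.5) for x,y in[(480.5,101),(331,101),(333,447),(482.5,447)]]
def res5(q,use=(3,4,5)):
    F=frame(q);r=[] 
    if 3 in use or 4 in use:r+=list(res(q,use))
    if 5 in use:
        for l,p in zip(L,o5):r+=list(proj(w5,F.apply([*l,0])+q[:3])-p)
    return np.array(r)
for u in((3,4,5),(4,5),(5,)):
    s=least_squares(res5,[.455,-.17,.066,np.pi,.3],args=(u,));print(u,np.round(s.x,4),np.round(s.fun,1))
s=ctrl.get_state();T=R.from_rotvec(s["tool_rot"])
m=mask(w5,(12,40,60),(35,255,255),(225,200,330,262))
for v in range(205,260,6):
    c=np.where(m[v])[0]
    if len(c)>20:
        x=[]
        for u in(c.min()-.5,c.max()+.5):
            o,d=ray(w5,u,v);o=T.inv().apply(o-s["position"]);d=T.inv().apply(d);x.append(np.round((o+d*(-.0065-o[2])/d[2])*1000,1))
        print(v,c.min(),c.max(),x)
E
python3 fit.py|tail -12
```

```text
0.2  0.1 -0.1  0.1  0.5 -0.1 -0.7 -0.2]
(4, 5) [ 0.4614 -0.1715  0.0663  3.175   0.2416] [ 0.  -0.1  0.5  0.3 -0.1 -0.9 -0.2  0.4  0.3  0.1 -0.   0.   0.4 -0.2
 -0.8 -0.2]
(5,) [ 0.4617 -0.1714  0.0721  3.1806  0.0094] [ 0.1 -0.1  0.   0.1 -0.   0.1 -0.  -0.1]
217 247 329 [array([ 25.3, -15.6,  -6.5]), array([25.5, 26.4, -6.5])]
223 247 311 [array([ 22.1, -15.6,  -6.5]), array([22.3, 17.4, -6.5])]
229 247 328 [array([ 18.8, -15.7,  -6.5]), array([19.1, 26.2, -6.5])]
235 247 310 [array([ 15.6, -15.8,  -6.5]), array([15.7, 17.1, -6.5])]
241 247 310 [array([ 12.2, -15.9,  -6.5]), array([12.4, 17.2, -6.5])]
247 247 310 [array([  8.9, -16. ,  -6.5]), array([ 9.1, 17.3, -6.5])]
253 248 309 [array([  5.5, -15.5,  -6.5]), array([ 5.7, 16.9, -6.5])]
259 248 309 [array([  2. , -15.6,  -6.5]), array([ 2.2, 17. , -6.5])]
```

```bash
cat >fit2.py <<'E'
from h import *
from scipy.optimize import least_squares
W={k:np.load(f"w{k}.npy",allow_pickle=True).item() for k in(3,4,5)}
C={3:(230,65,4),4:(225,125,5),5:(195,93,5)}
px=lambda k,p:np.array([C[k][0]+(p[0]+.5)/C[k][2]-.5,C[k][1]+(p[1]+.5)/C[k][2]-.5])
L=dict(fh=(.035,-.013),nh=(.035,.013),nl=(-.025,.013),fl=(-.025,-.013))
bedo={3:dict(fh=(235,172),nl=(440,340),fl=(473,236)),4:dict(fh=(288,104),nh=(283,208),nl=(578,263),fl=(570,152)),5:dict(fh=(480.5,101),nh=(331,101),nl=(333,447),fl=(482.5,447))}
B=dict(A=(1,1),B=(1,-1),C=(-1,1),D=(-1,-1))
bolt={3:dict(A=(72,296),B=(122,77),C=(396,378),D=(458,167)),4:dict(A=(130,427),B=(143,212),C=(551,434)),5:dict(A=(267,22),B=(546,22),C=(268,466),D=(549,466))}
def res(q):
    p,yaw,th,bc,ab,ct,cr=q[:3],q[3],q[4],q[5:7],q[7:9],q[9:12],q[12:15]
    F=R.from_euler("z",yaw)*R.from_euler("y",-th);Z=R.from_euler("z",yaw);r=[]
    def pr(k,X):
        im=W[k];E=im["extrinsics"];c=R.from_rotvec(cr).apply(E[:3,:3]@X+E[:3,3])+ct
        return np.array([im["fx"]*c[0]/c[2]+im["cx"],im["fy"]*c[1]/c[2]+im["cy"]])
    for k in W:
        for n,o in bedo[k].items():r+=list(pr(k,p+F.apply([*L[n],0]))-px(k,o))
        for n,o in bolt[k].items():r+=list(pr(k,np.r_[bc,.0135]+Z.apply([B[n][0]*ab[0],B[n][1]*ab[1],0]))-px(k,o))
    r=[x/.5 for x in r]
    return np.array(r+list(ct/.0015)+list(cr/.006)+[(ct[0]+.18*cr[1]+.001)/.0004])
s=least_squares(res,[.4615,-.172,.066,3.175,.28,.44,-.17,.047,.03]+[0]*6)
print(np.round(s.x,4));print(s.cost,"sd",np.round(np.sqrt(np.diag(np.linalg.inv(s.jac.T@s.jac)))[:5],4))
np.save("bed2.npy",s.x[:5])
E
python3 fit2.py
```

```text
[ 4.6160e-01 -1.7140e-01  6.6100e-02  3.1847e+00  2.4020e-01  4.4020e-01
 -1.7220e-01  4.6400e-02  2.9100e-02 -1.0000e-03  5.0000e-04  4.0000e-04
  2.5000e-03  1.9000e-03  4.6000e-03]
13.00430246717163 sd [0.0002 0.0002 0.0005 0.0045 0.012 ]
```

```bash
sed -i 's/cr\[1\]+.001/cr[1]-.001/' fit2.py; python3 fit2.py; sed -i 's#+\[(ct#+[(th-.285)/.006]+[(ct#' fit2.py; python3 fit2.py;python3 - <<'E'
from h import *
np.save("bed.npy",np.load("bed2.npy"));print(tobed([0,0,25+3.5]),tobed([4,0,25]))
E
```

```text
[ 4.6150e-01 -1.7170e-01  6.6100e-02  3.1812e+00  2.3910e-01  4.4030e-01
 -1.7220e-01  4.6400e-02  2.9100e-02  1.3000e-03  6.0000e-04  3.0000e-04
  3.0000e-03 -3.8000e-03  3.0000e-04]
13.425064104264617 sd [0.0002 0.0002 0.0005 0.0045 0.0119]
[ 4.6140e-01 -1.7170e-01  6.6200e-02  3.1819e+00  2.7500e-01  4.4020e-01
 -1.7220e-01  4.6300e-02  2.9000e-02  1.2000e-03  1.2000e-03 -3.0000e-04
  3.8000e-03 -3.2000e-03 -4.0000e-04]
19.709629997175245 sd [0.0002 0.0002 0.0005 0.0045 0.0053]
(array([ 39.6,  -2. , 101.4]), array([ 0.005, -0.015, -0.01 ])) (array([ 43.6,  -2.1, 104.9]), array([ 0.005, -0.015, -0.01 ]))
```

```bash
python3 - <<'E'
from h import *
q=np.load("bed.npy");q[4]=.28;np.save("bed.npy",q);print(tobed([5,0,9.5]))
E
```

```text
(array([ 44.3,  -2.2, 120.4]), array([ 0.006, -0.01 , -0.01 ]))
```

Call:
jog_arm --increments '[{"tx": 20, "ty": -1, "tz": 25, "wx": 0.006, "wy": -0.01, "wz": -0.01, "gripper": 0.2}, {"tx": 44, "ty": -2, "tz": 50, "wx": 0.006, "wy": -0.01, "wz": -0.01, "gripper": 0.2}, {"tx": 44, "ty": -2, "tz": 85, "wx": 0.006, "wy": -0.01, "wz": -0.01, "gripper": 0.2}, {"tx": 44, "ty": -2, "tz": 110, "wx": 0.006, "wy": -0.01, "wz": -0.01, "gripper": 0.2}, {"tx": 44, "ty": -2, "tz": 120, "wx": 0.006, "wy": -0.01, "wz": -0.01, "gripper": 0.2}]'

```text
time: 7.82
position: [0.4553, -0.1739, 0.0731]
tool_rot: [0.048, -2.853, 0.007]
ft_force: [-1.0, 1.1, -1.3]
grip_width: 0.36
grip_force: 25.0
```

Call:
jog_arm --increments '[{"tx": 0, "ty": 0, "tz": 0, "wx": 0, "wy": 0, "wz": 0, "gripper": 0.2}, {"tx": 0, "ty": 0, "tz": 0, "wx": 0, "wy": 0, "wz": 0, "gripper": 0.2}, {"tx": 0, "ty": 0, "tz": 0, "wx": 0, "wy": 0, "wz": 0, "gripper": 0.2}, {"tx": 0, "ty": 0, "tz": 0, "wx": 0, "wy": 0, "wz": 0, "gripper": 0.2}, {"tx": 0, "ty": 0, "tz": 0, "wx": 0, "wy": 0, "wz": 0, "gripper": 0.2}]'

```text
time: 8.23
position: [0.4597, -0.1746, 0.076]
tool_rot: [0.052, -2.858, 0.011]
ft_force: [0.1, -0.2, -0.9]
grip_width: 0.363
grip_force: 25.0
```

```bash
cat >>h.py <<'E'
def fbed(n=8):
    "mean force in bed axes, from readings separated by camera calls"
    f=[]
    for _ in range(n):
        vision.get_image("top") if _ else 0
        f.append(ctrl.get_state()["ft_force"])
    return np.round(bed()[1].inv().apply(np.mean(f,0)),2)
def where():
    p,F=bed();return np.round(F.inv().apply(ctrl.get_state()["position"]-p)*1000,1)
E
python3 - <<'E'
from h import *
print(tobed([5,0,9.5]),where(),fbed(4),ctrl.get_state()["time"])
E
```

```text
(array([ 0.5,  2.8, -0.6]), array([-0.002, -0.003, -0.004])) [4.5 2.8 8.9] [-0.2  -0.19 -0.64] 8.3833
```

Call:
jog_arm --increments '[{"tx": 0, "ty": 2.5, "tz": 0, "wx": 0, "wy": 0, "wz": 0, "gripper": 0.2}, {"tx": 0, "ty": 2.5, "tz": 1, "wx": 0, "wy": 0, "wz": 0, "gripper": 0.2}, {"tx": 0, "ty": 2.5, "tz": 2, "wx": 0, "wy": 0, "wz": 0, "gripper": 0.2}, {"tx": 0, "ty": 2.5, "tz": 3, "wx": 0, "wy": 0, "wz": 0, "gripper": 0.2}, {"tx": 0, "ty": 2.5, "tz": 3, "wx": 0, "wy": 0, "wz": 0, "gripper": 0.2}]'

```text
time: 8.8
position: [0.457, -0.1718, 0.0717]
tool_rot: [0.052, -2.855, 0.01]
ft_force: [-0.3, 0.7, -1.0]
grip_width: 0.362
grip_force: 25.0
```

```bash
python3 - <<'E'
from h import *
for _ in range(4):print(where(),fbed(2))
E
```

```text
[ 5.7 -0.1  4.1] [-0.42  0.02 -1.53]
[ 5.7 -0.1  4.2] [-0.48  0.36 -1.42]
[ 5.6 -0.   4.3] [-0.44 -0.09 -0.91]
[ 5.6 -0.   4.4] [-0.65  0.42 -1.34]
```

Call:
jog_arm --increments '[{"tx": 0, "ty": 0, "tz": 1, "wx": 0, "wy": 0, "wz": 0, "gripper": 0.2}, {"tx": 0, "ty": 0, "tz": 1.5, "wx": 0, "wy": 0, "wz": 0, "gripper": 0.2}, {"tx": 0, "ty": 0, "tz": 2, "wx": 0, "wy": 0, "wz": 0, "gripper": 0.2}, {"tx": 0, "ty": 0, "tz": 2, "wx": 0, "wy": 0, "wz": 0, "gripper": 0.2}, {"tx": 0, "ty": 0, "tz": 2, "wx": 0, "wy": 0, "wz": 0, "gripper": 0.2}]'

```text
time: 9.42
position: [0.4568, -0.1718, 0.07]
tool_rot: [0.052, -2.856, 0.01]
ft_force: [0.4, 0.1, -0.9]
grip_width: 0.367
grip_force: 25.0
```

```bash
python3 - <<'E'
from h import *
print(where(),fbed(4),where(),ctrl.get_state()["torque"])
E
```

```text
[ 5.5 -0.1  2.4] [-0.37  0.13 -0.86] [ 5.5 -0.1  2.5] [ 0.07414793 -0.39778893 -0.00517945]
```

Still no contact; going on.

Call:
jog_arm --increments '[{"tx": 0, "ty": 0, "tz": 1, "wx": 0, "wy": 0, "wz": 0, "gripper": 0.2}, {"tx": 0, "ty": 0, "tz": 1.5, "wx": 0, "wy": 0, "wz": 0, "gripper": 0.2}, {"tx": 0, "ty": 0, "tz": 2, "wx": 0, "wy": 0, "wz": 0, "gripper": 0.2}, {"tx": 0, "ty": 0, "tz": 2, "wx": 0, "wy": 0, "wz": 0, "gripper": 0.2}, {"tx": 0, "ty": 0, "tz": 2, "wx": 0, "wy": 0, "wz": 0, "gripper": 0.2}]'

```text
time: 9.98
position: [0.4565, -0.1719, 0.0685]
tool_rot: [0.052, -2.856, 0.01]
ft_force: [0.3, 0.2, 3.2]
grip_width: 0.363
grip_force: 25.0
```

```bash
python3 - <<'E'
from h import *
print(where(),fbed(4),where(),ctrl.get_state()["torque"])
E
```

```text
[ 5.4 -0.   0.9] [ 0.41 -0.78  3.84] [ 5.4 -0.   0.8] [ 0.15151512 -0.14527358 -0.03075587]
```

Call:
jog_arm --increments '[{"tx": 0, "ty": 0, "tz": -0.7, "wx": 0, "wy": 0, "wz": 0, "gripper": 0.2}, {"tx": -1, "ty": 0, "tz": -0.7, "wx": 0, "wy": 0, "wz": 0, "gripper": 0.2}, {"tx": -2, "ty": 0, "tz": -0.7, "wx": 0, "wy": 0, "wz": 0, "gripper": 0.2}, {"tx": -3, "ty": 0, "tz": -0.7, "wx": 0, "wy": 0, "wz": 0, "gripper": 0.2}, {"tx": -4, "ty": 0, "tz": -0.7, "wx": 0, "wy": 0, "wz": 0, "gripper": 0.2}]'

```text
time: 10.55
position: [0.4601, -0.1718, 0.0676]
tool_rot: [0.052, -2.855, 0.01]
ft_force: [-0.4, 0.3, 2.6]
grip_width: 0.361
grip_force: 25.0
```

Call:
jog_arm --increments '[{"tx": -0.5, "ty": 0, "tz": 0, "wx": 0, "wy": 0, "wz": 0, "gripper": 0.2}, {"tx": -1, "ty": 0, "tz": 0, "wx": 0, "wy": 0, "wz": 0, "gripper": 0.2}, {"tx": -1, "ty": 0, "tz": 0, "wx": 0, "wy": 0, "wz": 0, "gripper": 0.2}, {"tx": -1, "ty": 0, "tz": 0, "wx": 0, "wy": 0, "wz": 0, "gripper": 0.2}, {"tx": -1, "ty": 0, "tz": 0, "wx": 0, "wy": 0, "wz": 0, "gripper": 0.2}]'

```text
time: 10.97
position: [0.4613, -0.1717, 0.0674]
tool_rot: [0.052, -2.856, 0.01]
ft_force: [-0.0, -0.7, 2.1]
grip_width: 0.36
grip_force: 25.0
```

```bash
python3 - <<'E'
from h import *
print(where(),fbed(4),where())
E
```

```text
[ 0.5 -0.   1.1] [1.04 0.44 2.39] [ 0.5 -0.   1.1]
```

Call:
jog_arm --increments '[{"tx": -0.5, "ty": 0, "tz": 0, "wx": 0, "wy": 0, "wz": 0, "gripper": 0.2}, {"tx": -1, "ty": 0, "tz": 0, "wx": 0, "wy": 0, "wz": 0, "gripper": 0.2}, {"tx": -1.5, "ty": 0, "tz": 0, "wx": 0, "wy": 0, "wz": 0, "gripper": 0.2}, {"tx": -1.5, "ty": 0, "tz": 0, "wx": 0, "wy": 0, "wz": 0, "gripper": 0.2}, {"tx": -1.5, "ty": 0, "tz": 0, "wx": 0, "wy": 0, "wz": 0, "gripper": 0.2}]'

```text
time: 11.53
position: [0.4622, -0.1716, 0.067]
tool_rot: [0.052, -2.855, 0.01]
ft_force: [-1.8, 0.6, 2.9]
grip_width: 0.366
grip_force: 25.0
```

```bash
python3 - <<'E'
from h import *
print(where(),fbed(3),where())
E
```

```text
[-0.5 -0.1  1. ] [ 3.12 -0.39  2.72] [-0.5 -0.1  1. ]
```

Call:
jog_arm --increments '[{"tx": -0.5, "ty": 0, "tz": 0, "wx": 0, "wy": 0, "wz": 0, "gripper": 0.2}, {"tx": -1, "ty": 0, "tz": 0, "wx": 0, "wy": 0, "wz": 0, "gripper": 0.2}, {"tx": -1, "ty": 0, "tz": 0, "wx": 0, "wy": 0, "wz": 0, "gripper": 0.2}, {"tx": -1, "ty": 0, "tz": 0, "wx": 0, "wy": 0, "wz": 0, "gripper": 0.2}, {"tx": -1, "ty": 0, "tz": 0, "wx": 0, "wy": 0, "wz": 0, "gripper": 0.2}]'

```text
time: 12.05
position: [0.4622, -0.1716, 0.0667]
tool_rot: [0.051, -2.853, 0.01]
ft_force: [-4.6, -0.3, 4.9]
grip_width: 0.364
grip_force: 25.0
```

```bash
python3 - <<'E'
from h import *
print(where(),fbed(3),where())
E
```

```text
[-0.6 -0.1  0.8] [6.41 0.01 3.85] [-0.6 -0.1  0.8]
```

Call:
jog_arm --increments '[{"tx": 0.5, "ty": 0, "tz": 0, "wx": 0, "wy": 0, "wz": 0, "gripper": 0.2}, {"tx": 0.5, "ty": 0, "tz": 0, "wx": 0, "wy": 0, "wz": 0, "gripper": 0.45}, {"tx": 0.5, "ty": 0, "tz": 0, "wx": 0, "wy": 0, "wz": 0, "gripper": 0.5}, {"tx": 0.5, "ty": 0, "tz": 0, "wx": 0, "wy": 0, "wz": 0, "gripper": 0.6}, {"tx": 0.5, "ty": 0, "tz": 0, "wx": 0, "wy": 0, "wz": 0, "gripper": 0.6}]'

```text
time: 12.57
position: [0.4637, -0.1714, 0.0666]
tool_rot: [0.053, -2.857, 0.011]
ft_force: [0.2, -0.3, 0.2]
grip_width: 0.553
grip_force: 0.0
```

Call:
jog_arm --increments '[{"tx": 0, "ty": 0, "tz": 0, "wx": 0, "wy": 0, "wz": 0, "gripper": 0.6}, {"tx": 0, "ty": 0, "tz": -10, "wx": 0, "wy": 0, "wz": 0, "gripper": 0.6}, {"tx": 0, "ty": 0, "tz": -40, "wx": 0, "wy": 0, "wz": 0, "gripper": 0.6}, {"tx": -15, "ty": 0, "tz": -75, "wx": 0, "wy": 0, "wz": 0, "gripper": 0.6}, {"tx": -40, "ty": 0, "tz": -110, "wx": 0, "wy": 0, "wz": 0, "gripper": 0.6}]'

```text
time: 12.98
position: [0.5309, -0.1696, 0.1631]
tool_rot: [0.049, -2.856, 0.009]
ft_force: [1.1, -0.7, -0.2]
grip_width: 0.598
grip_force: 0.0
```

Call:
jog_arm --increments '[{"tx": 0, "ty": 0, "tz": -20, "wx": 0, "wy": 0, "wz": 0, "gripper": 1}, {"tx": 0, "ty": 0, "tz": -20, "wx": 0, "wy": 0, "wz": 0, "gripper": 1}, {"tx": 0, "ty": 0, "tz": -20, "wx": 0, "wy": 0, "wz": 0, "gripper": 1}, {"tx": 0, "ty": 0, "tz": -20, "wx": 0, "wy": 0, "wz": 0, "gripper": 1}, {"tx": 0, "ty": 0, "tz": -20, "wx": 0, "wy": 0, "wz": 0, "gripper": 1}]'

```text
time: 13.4
position: [0.5356, -0.1686, 0.1785]
tool_rot: [0.051, -2.853, 0.009]
ft_force: [-0.3, 0.0, 0.0]
grip_width: 0.891
grip_force: 0.0
```

```bash
python3 - <<'E'
from h import *
im=vision.get_image("wrist");np.save("w6.npy",im,allow_pickle=True)
print(where(),tobed([-40,0,130])[1],vision.spot_in("wrist","brass_blank"))
p,F=bed()
for l in[(-25,16),(-25,-16),(25,-16),(25,16)]:print(l,proj(im,p+F.apply([l[0]/1000,l[1]/1000,.009]))) 
c=proj(im,p);x0,y0=max(int(c[0])-80,0),max(int(c[1])-60,0);print(x0,y0)
cv2.imwrite("pics/v10.png",cv2.resize(im["color"][y0:y0+120,x0:x0+160],None,fx=5,fy=5,interpolation=cv2.INTER_CUBIC))
E
```

```text
[-4.040e+01 -1.000e-01  1.285e+02] [ 0.    -0.008 -0.005] [{'bbox': [259.3, 126.5, 296.9, 186.8], 'conf': 0.65}]
(-25, 16) [260.87739317 184.49876234]
(-25, -16) [297.34013697 184.374289  ]
(25, -16) [298.07552704 125.69105858]
(25, 16) [259.76935229 125.83379894]
199 94
```

View pics/v10.png

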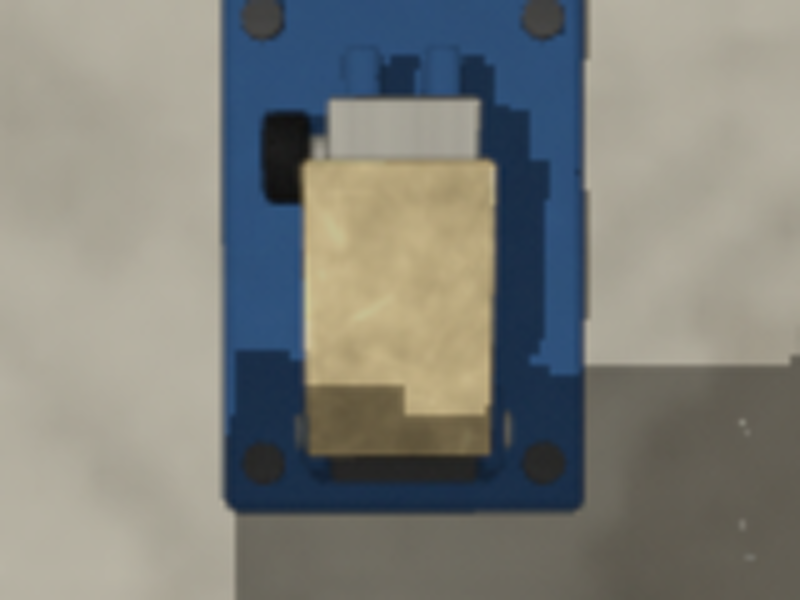

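The blank sits flat on the bed with its lower end at the lip (crop row 455), within about 1 mm of the centre line, and it has been released. Next is the green block.

```bash
python3 - <<'E'
from h import *
print(move([.4315,.356,.17],down(68)),ctrl.get_state()["joint_positions"])
E
```

```text
(array([ 79.6, 528. ,  31.8]), array([-0.062, -0.283,  0.417])) [-0.21074645  0.41032516  0.55444482  1.51723495 -0.10763136  1.54181101
  1.95898572]
```

Call:
jog_arm --increments '[{"tx": 6, "ty": 40, "tz": -10, "wx": -0.012, "wy": -0.055, "wz": 0.083, "gripper": 1}, {"tx": 12, "ty": 80, "tz": -10, "wx": -0.024, "wy": -0.11, "wz": 0.166, "gripper": 1}, {"tx": 18, "ty": 120, "tz": -10, "wx": -0.036, "wy": -0.17, "wz": 0.25, "gripper": 1}, {"tx": 24, "ty": 160, "tz": -5, "wx": -0.048, "wy": -0.226, "wz": 0.333, "gripper": 1}, {"tx": 30, "ty": 200, "tz": 0, "wx": -0.062, "wy": -0.283, "wz": 0.417, "gripper": 1}]'

```text
time: 13.92
position: [0.5009, 0.0271, 0.1876]
tool_rot: [-0.59, -3.083, -0.001]
ft_force: [1.0, 0.7, 0.0]
grip_width: 1.004
grip_force: 0.0
```

```bash
python3 - <<'E'
from h import *
print(move([.4315,.356,.17],down(68)),ctrl.get_state()["joint_positions"],ctrl.get_state()["position"])
E
```

```text
(array([185.8, 280.1,  18.1]), array([ 0.   , -0.003,  0.006])) [-0.57266588  0.0184797   0.47532883  1.87357679 -0.01023033  1.2538482
  1.09870241] [0.50091124 0.02708193 0.18760666]
```

Call:
jog_arm --increments '[{"tx": 23, "ty": 34, "tz": 0, "wx": 0, "wy": 0, "wz": 0, "gripper": 1}, {"tx": 46, "ty": 68, "tz": 0, "wx": 0, "wy": 0, "wz": 0, "gripper": 1}, {"tx": 69, "ty": 102, "tz": 0, "wx": 0, "wy": 0, "wz": 0, "gripper": 1}, {"tx": 92, "ty": 136, "tz": 5, "wx": 0, "wy": 0, "wz": 0, "gripper": 1}, {"tx": 115, "ty": 170, "tz": 10, "wx": 0, "wy": 0, "wz": 0, "gripper": 1}]'

```text
time: 14.33
position: [0.4558, 0.227, 0.178]
tool_rot: [-0.583, -3.082, 0.001]
ft_force: [1.5, -0.8, 0.3]
grip_width: 0.998
grip_force: 0.0
```

Call:
jog_arm --increments '[{"tx": 23, "ty": 34, "tz": 8, "wx": 0, "wy": 0, "wz": 0, "gripper": 1}, {"tx": 46, "ty": 68, "tz": 18, "wx": 0, "wy": 0, "wz": 0, "gripper": 1}, {"tx": 71, "ty": 110, "tz": 28, "wx": 0, "wy": 0, "wz": 0, "gripper": 1}, {"tx": 71, "ty": 110, "tz": 28, "wx": 0, "wy": 0, "wz": 0, "gripper": 1}, {"tx": 71, "ty": 110, "tz": 28, "wx": 0, "wy": 0, "wz": 0, "gripper": 1}]'

```text
time: 14.75
position: [0.4279, 0.3571, 0.1484]
tool_rot: [-0.572, -3.082, 0.004]
ft_force: [-0.8, -1.3, 0.2]
grip_width: 0.998
grip_force: 0.0
```

```bash
python3 - <<'E'
from h import *
im=vision.get_image("wrist");cv2.imwrite("pics/w7.png",im["color"])
s=ctrl.get_state();print(s["position"],s["time"],s["joint_positions"])
print([(d["bbox"],d["conf"]) for d in vision.spot_in("wrist","abrasive_block")],proj(im,[.4315,.356,.016]))
c=proj(im,[.4315,.356,.016]).astype(int);print(cv2.cvtColor(im["color"],cv2.COLOR_BGR2HSV)[c[1],c[0]])
m=mask(im,(35,20,20),(100,255,160),(190,80,370,262));r=rect(im,m,.016);print(r)
print(move([r[0][0]/1000,r[0][1]/1000,.006],down(r[2])))
E
```

```text
[0.42959802 0.35432073 0.14901124] 14.8 [-0.89932153  0.17616877  0.18222888  1.78270042 -0.03703725  1.19213694
  0.49427764]
[([266.0, 171.7, 298.6, 234.6], 0.62)] [279.11775042 200.68280727]
[ 52  38 100]
((435.61279296875, 358.00848388671875), (29.275470733642578, 63.95752716064453), 68.48526000976562)
(array([ -3.1,   7.2, 143.6]), array([-0.004, -0.004,  0.002]))
```

Call:
jog_arm --increments '[{"tx": -4, "ty": 7, "tz": 35, "wx": 0, "wy": 0, "wz": 0, "gripper": 0.65}, {"tx": -4, "ty": 7, "tz": 70, "wx": 0, "wy": 0, "wz": 0, "gripper": 0.6}, {"tx": -4, "ty": 7, "tz": 105, "wx": 0, "wy": 0, "wz": 0, "gripper": 0.6}, {"tx": -4, "ty": 7, "tz": 130, "wx": 0, "wy": 0, "wz": 0, "gripper": 0.6}, {"tx": -4, "ty": 7, "tz": 143, "wx": 0, "wy": 0, "wz": 0, "gripper": 0.6}]'

```text
time: 15.27
position: [0.4359, 0.3545, 0.004]
tool_rot: [-0.588, -3.079, 0.01]
ft_force: [-0.2, -0.9, 0.7]
grip_width: 0.708
grip_force: 0.0
```

Call:
jog_arm --increments '[{"tx": 0, "ty": 0, "tz": 0, "wx": 0, "wy": 0, "wz": 0, "gripper": 0.6}, {"tx": 0, "ty": 0, "tz": 0, "wx": 0, "wy": 0, "wz": 0, "gripper": 0.6}, {"tx": 0, "ty": 0, "tz": 0, "wx": 0, "wy": 0, "wz": 0, "gripper": 0.6}, {"tx": 0, "ty": 0, "tz": 0, "wx": 0, "wy": 0, "wz": 0, "gripper": 0.6}, {"tx": 0, "ty": 0, "tz": 0, "wx": 0, "wy": 0, "wz": 0, "gripper": 0.6}]'

```text
time: 15.68
position: [0.4377, 0.3594, 0.0089]
tool_rot: [-0.584, -3.084, -0.002]
ft_force: [0.3, 0.2, -0.3]
grip_width: 0.6
grip_force: 0.0
```

```bash
python3 - <<'E'
from h import *
print(move([.4341,.3585,.006],down(68.5)))
im=vision.get_image("wrist");s=ctrl.get_state();T=R.from_rotvec(s["tool_rot"])
m=mask(im,(35,20,20),(100,255,160),(200,150,360,285));c=max(cv2.findContours(m,cv2.RETR_EXTERNAL,cv2.CHAIN_APPROX_NONE)[0],key=cv2.contourArea)
print(cv2.boundingRect(c))
x,y,w,h=cv2.boundingRect(c)
for v in(y-.5,y+h-.5):
    o,d=ray(im,x+w/2,v);o=T.inv().apply(o-s["position"]);d=T.inv().apply(d);print(np.round((o+d*(-.010-o[2])/d[2])*1000,1))
E
```

```text
(array([ 3. , -2.2,  2.9]), array([ 0.001, -0.003,  0.001]))
(244, 198, 60, 87)
[ 35.8  -1.8 -10. ]
[-11.4  -2.  -10. ]
```

Call:
jog_arm --increments '[{"tx": 0, "ty": -2, "tz": 2, "wx": 0, "wy": 0, "wz": 0, "gripper": 0.6}, {"tx": 0, "ty": -2, "tz": 3, "wx": 0, "wy": 0, "wz": 0, "gripper": 0.5}, {"tx": 0, "ty": -2, "tz": 3, "wx": 0, "wy": 0, "wz": 0, "gripper": 0.15}, {"tx": 0, "ty": -2, "tz": 3, "wx": 0, "wy": 0, "wz": 0, "gripper": 0.15}, {"tx": 0, "ty": -2, "tz": 3, "wx": 0, "wy": 0, "wz": 0, "gripper": 0.15}]' --grip_force 25

```text
time: 16.15
position: [0.4357, 0.3571, 0.0041]
tool_rot: [-0.583, -3.082, 0.002]
ft_force: [-0.4, -0.0, 1.4]
grip_width: 0.381
grip_force: 0.0
```

Call:
jog_arm --increments '[{"tx": 0, "ty": 0, "tz": 0, "wx": 0, "wy": 0, "wz": 0, "gripper": 0.15}, {"tx": 0, "ty": 0, "tz": 0, "wx": 0, "wy": 0, "wz": 0, "gripper": 0.15}, {"tx": 0, "ty": 0, "tz": 0, "wx": 0, "wy": 0, "wz": 0, "gripper": 0.15}, {"tx": 0, "ty": 0, "tz": 0, "wx": 0, "wy": 0, "wz": 0, "gripper": 0.15}, {"tx": 0, "ty": 0, "tz": 0, "wx": 0, "wy": 0, "wz": 0, "gripper": 0.15}]'

```text
time: 16.57
position: [0.4358, 0.3571, 0.0041]
tool_rot: [-0.583, -3.082, 0.002]
ft_force: [-0.8, -1.0, 0.3]
grip_width: 0.343
grip_force: 25.0
```

```bash
python3 - <<'E'
from h import *
s=ctrl.get_state();print(s["position"],s["grip_width"],s["ft_force"])
E
```

```text
[0.43578637 0.35705073 0.00414635] 0.34313628142668584 [-0.75063039 -0.99705032  0.33264775]
```

Call:
jog_arm --increments '[{"tx": 0, "ty": 0, "tz": -10, "wx": 0, "wy": 0, "wz": 0, "gripper": 0.15}, {"tx": 0, "ty": 0, "tz": -40, "wx": 0, "wy": 0, "wz": 0, "gripper": 0.15}, {"tx": 0, "ty": 0, "tz": -80, "wx": 0, "wy": 0, "wz": 0, "gripper": 0.15}, {"tx": 0, "ty": 0, "tz": -120, "wx": 0, "wy": 0, "wz": 0, "gripper": 0.15}, {"tx": -10, "ty": -10, "tz": -155, "wx": 0, "wy": 0, "wz": 0, "gripper": 0.15}]'

```text
time: 16.98
position: [0.4408, 0.347, 0.1624]
tool_rot: [-0.576, -3.083, -0.003]
ft_force: [0.9, 0.8, -0.3]
grip_width: 0.341
grip_force: 25.0
```

Call:
jog_arm --increments '[{"tx": -23, "ty": -34, "tz": 0, "wx": 0, "wy": 0, "wz": 0, "gripper": 0.15}, {"tx": -46, "ty": -68, "tz": -5, "wx": 0, "wy": 0, "wz": 0, "gripper": 0.15}, {"tx": -69, "ty": -102, "tz": -10, "wx": 0, "wy": 0, "wz": 0, "gripper": 0.15}, {"tx": -92, "ty": -136, "tz": -15, "wx": 0, "wy": 0, "wz": 0, "gripper": 0.15}, {"tx": -115, "ty": -170, "tz": -20, "wx": 0, "wy": 0, "wz": 0, "gripper": 0.15}]'

```text
time: 17.4
position: [0.4874, 0.1418, 0.1802]
tool_rot: [-0.583, -3.083, -0.0]
ft_force: [1.2, -0.2, -0.3]
grip_width: 0.344
grip_force: 25.0
```

```bash
python3 - <<'E'
from h import *
s=ctrl.get_state();print(s["position"],s["grip_width"],s["joint_positions"],tobed([-1,0,75]))
E
```

```text
[0.48736323 0.14183546 0.18017876] 0.34361441999576126 [-0.67563329  0.04178304  0.35223635  1.86555391 -0.01736234  1.24038076
  0.87918725] (array([-110.3, -292.6,   42. ]), array([ 0.058,  0.272, -0.411]))
```

Call:
jog_arm --increments '[{"tx": -13, "ty": -38, "tz": 0, "wx": 0, "wy": 0, "wz": 0, "gripper": 0.15}, {"tx": -26, "ty": -76, "tz": 0, "wx": 0, "wy": 0, "wz": 0, "gripper": 0.15}, {"tx": -39, "ty": -114, "tz": 0, "wx": 0, "wy": 0, "wz": 0, "gripper": 0.15}, {"tx": -52, "ty": -152, "tz": 0, "wx": 0, "wy": 0, "wz": 0, "gripper": 0.15}, {"tx": -65, "ty": -185, "tz": 0, "wx": 0, "wy": 0, "wz": 0, "gripper": 0.15}]'

```text
time: 17.82
position: [0.4795, -0.055, 0.1799]
tool_rot: [-0.585, -3.083, 0.0]
ft_force: [1.2, -0.0, -0.9]
grip_width: 0.345
grip_force: 25.0
```

Call:
jog_arm --increments '[{"tx": -10, "ty": -30, "tz": 0, "wx": 0.012, "wy": 0.055, "wz": -0.082, "gripper": 0.15}, {"tx": -20, "ty": -60, "tz": 0, "wx": 0.024, "wy": 0.11, "wz": -0.164, "gripper": 0.15}, {"tx": -32, "ty": -85, "tz": 10, "wx": 0.036, "wy": 0.165, "wz": -0.246, "gripper": 0.15}, {"tx": -42, "ty": -105, "tz": 20, "wx": 0.048, "wy": 0.22, "wz": -0.33, "gripper": 0.15}, {"tx": -45, "ty": -107, "tz": 30, "wx": 0.058, "wy": 0.272, "wz": -0.411, "gripper": 0.15}]'

```text
time: 18.23
position: [0.4824, -0.174, 0.15]
tool_rot: [0.053, -2.859, 0.012]
ft_force: [0.1, 0.3, 0.6]
grip_width: 0.344
grip_force: 25.0
```

Call:
jog_arm --increments '[{"tx": 0, "ty": 0, "tz": 0, "wx": 0, "wy": 0, "wz": 0, "gripper": 0.15}, {"tx": 0, "ty": 0, "tz": 0, "wx": 0, "wy": 0, "wz": 0, "gripper": 0.15}, {"tx": 0, "ty": 0, "tz": 0, "wx": 0, "wy": 0, "wz": 0, "gripper": 0.15}, {"tx": 0, "ty": 0, "tz": 0, "wx": 0, "wy": 0, "wz": 0, "gripper": 0.15}, {"tx": 0, "ty": 0, "tz": 0, "wx": 0, "wy": 0, "wz": 0, "gripper": 0.15}]'

```text
time: 18.65
position: [0.4831, -0.1676, 0.1502]
tool_rot: [0.057, -2.863, 0.008]
ft_force: [-0.7, -0.2, -0.8]
grip_width: 0.34
grip_force: 25.0
```

```bash
python3 - <<'E'
from h import *
s=ctrl.get_state();print(s["position"],where(),tobed([-.5,0,22]),fbed(3))
im=vision.get_image("wrist");s=ctrl.get_state();T=R.from_rotvec(s["tool_rot"])
m=mask(im,(35,20,20),(85,255,160),(200,150,360,285));c=max(cv2.findContours(m,cv2.RETR_EXTERNAL,cv2.CHAIN_APPROX_NONE)[0],key=cv2.contourArea)
x,y,w,h=cv2.boundingRect(c);print(x,y,w,h)
o,d=ray(im,x+w/2,y-.5);o=T.inv().apply(o-s["position"]);d=T.inv().apply(d);print(np.round((o+d*(.0041-o[2])/d[2])*1000,1))
E
```

```text
[ 0.48308572 -0.16757391  0.15024411] [ 2.3 -3.3 86.8] (array([-2.7, -3.3, 64.8]), array([ 0.   ,  0.002, -0.   ])) [ 0.06 -0.   -0.55]
247 203 64 82
[30.4 -0.3  4.1]
```

Call:
jog_arm --increments '[{"tx": -1, "ty": -3, "tz": 15, "wx": 0, "wy": 0.002, "wz": 0, "gripper": 0.15}, {"tx": -1, "ty": -3, "tz": 30, "wx": 0, "wy": 0.002, "wz": 0, "gripper": 0.15}, {"tx": -1, "ty": -3, "tz": 45, "wx": 0, "wy": 0.002, "wz": 0, "gripper": 0.15}, {"tx": -1, "ty": -3, "tz": 58, "wx": 0, "wy": 0.002, "wz": 0, "gripper": 0.15}, {"tx": -1, "ty": -3, "tz": 66, "wx": 0, "wy": 0.002, "wz": 0, "gripper": 0.15}]'

```text
time: 19.22
position: [0.4648, -0.1715, 0.0844]
tool_rot: [0.057, -2.857, 0.008]
ft_force: [-0.5, 1.3, -0.5]
grip_width: 0.343
grip_force: 25.0
```

Call:
jog_arm --increments '[{"tx": 0, "ty": 0, "tz": 0, "wx": 0, "wy": 0, "wz": 0, "gripper": 0.15}, {"tx": 0, "ty": 0, "tz": 0, "wx": 0, "wy": 0, "wz": 0, "gripper": 0.15}, {"tx": 0, "ty": 0, "tz": 0, "wx": 0, "wy": 0, "wz": 0, "gripper": 0.15}, {"tx": 0, "ty": 0, "tz": 0, "wx": 0, "wy": 0, "wz": 0, "gripper": 0.15}, {"tx": 0, "ty": 0, "tz": 0, "wx": 0, "wy": 0, "wz": 0, "gripper": 0.15}]'

```text
time: 19.63
position: [0.4665, -0.172, 0.086]
tool_rot: [0.057, -2.86, 0.01]
ft_force: [0.5, 0.2, -0.2]
grip_width: 0.342
grip_force: 25.0
```

```bash
python3 - <<'E'
from h import *
print(tobed([1,-.1,13.5]),where(),fbed(4),where(),ctrl.get_state()["torque"])
E
```

```text
(array([0.4, 0.6, 7. ]), array([-0.001, -0.002, -0.   ])) [ 0.6  0.5 20.5] [-0.37  0.32 -0.21] [ 0.9  0.4 20. ] [ 0.05030437 -0.32980122  0.02288811]
```

Call:
jog_arm --increments '[{"tx": 0, "ty": 0.5, "tz": 2, "wx": 0, "wy": 0, "wz": 0, "gripper": 0.15}, {"tx": 0, "ty": 0.5, "tz": 4, "wx": 0, "wy": 0, "wz": 0, "gripper": 0.15}, {"tx": 0, "ty": 0.5, "tz": 6, "wx": 0, "wy": 0, "wz": 0, "gripper": 0.15}, {"tx": 0, "ty": 0.5, "tz": 6, "wx": 0, "wy": 0, "wz": 0, "gripper": 0.15}, {"tx": 0, "ty": 0.5, "tz": 6, "wx": 0, "wy": 0, "wz": 0, "gripper": 0.15}]'

```text
time: 20.2
position: [0.4638, -0.1714, 0.0794]
tool_rot: [0.057, -2.858, 0.009]
ft_force: [-0.3, 0.2, 0.1]
grip_width: 0.342
grip_force: 25.0
```

```bash
python3 - <<'E'
from h import *
print(where(),fbed(4),where(),ctrl.get_state()["torque"])
E
```

```text
[ 1.3 -0.2 13.3] [-0.16 -0.03 -0.97] [ 1.1 -0.2 13.6] [ 0.04944752 -0.39815009 -0.00621304]
```

Call:
jog_arm --increments '[{"tx": 0, "ty": 0, "tz": 0.6, "wx": 0, "wy": 0, "wz": 0, "gripper": 0.15}, {"tx": 0, "ty": 0, "tz": 1.2, "wx": 0, "wy": 0, "wz": 0, "gripper": 0.15}, {"tx": 0, "ty": 0, "tz": 1.8, "wx": 0, "wy": 0, "wz": 0, "gripper": 0.15}, {"tx": 0, "ty": 0, "tz": 1.8, "wx": 0, "wy": 0, "wz": 0, "gripper": 0.15}, {"tx": 0, "ty": 0, "tz": 1.8, "wx": 0, "wy": 0, "wz": 0, "gripper": 0.15}]'

```text
time: 20.77
position: [0.4637, -0.1715, 0.0779]
tool_rot: [0.057, -2.858, 0.009]
ft_force: [-1.0, 0.2, 1.2]
grip_width: 0.342
grip_force: 25.0
```

```bash
python3 - <<'E'
from h import *
print(where(),fbed(4),where(),ctrl.get_state()["torque"])
E
```

```text
[ 1.1 -0.2 11.9] [0.18 0.18 0.22] [ 1.1 -0.2 11.9] [ 0.10253424 -0.37552742 -0.00658844]
```

Call:
jog_arm --increments '[{"tx": 0, "ty": 0, "tz": 0.4, "wx": 0, "wy": 0, "wz": 0, "gripper": 0.15}, {"tx": 0, "ty": 0, "tz": 0.8, "wx": 0, "wy": 0, "wz": 0, "gripper": 0.15}, {"tx": 0, "ty": 0, "tz": 1.2, "wx": 0, "wy": 0, "wz": 0, "gripper": 0.15}, {"tx": 0, "ty": 0, "tz": 1.2, "wx": 0, "wy": 0, "wz": 0, "gripper": 0.15}, {"tx": 0, "ty": 0, "tz": 1.2, "wx": 0, "wy": 0, "wz": 0, "gripper": 0.15}]'

```text
time: 21.33
position: [0.4634, -0.1715, 0.077]
tool_rot: [0.057, -2.858, 0.009]
ft_force: [0.1, 0.3, 4.2]
grip_width: 0.34
grip_force: 25.0
```

```bash
python3 - <<'E'
from h import *
t=[]
print(where(),fbed(4),where(),ctrl.get_state()["torque"],ctrl.get_state()["tool_rot"])
s=ctrl.get_state();T=R.from_rotvec(s["tool_rot"]).as_matrix();print("tool tilt",np.arcsin(T[2,0]))
im=vision.get_image("wrist");np.save("w8.npy",im,allow_pickle=True);cv2.imwrite("pics/w8.png",im["color"])
E
```

```text
[ 1.1 -0.1 11. ] [ 1.01 -0.21  3.76] [ 1.1 -0.1 10.9] [ 0.06672298  0.01713726 -0.01823281] [ 0.05729463 -2.85839119  0.00928657]
tool tilt 0.28268524888147106
```

Call:
jog_arm --increments '[{"tx": 0, "ty": 0, "tz": 0, "wx": 0, "wy": 0.01, "wz": 0, "gripper": 0.15}, {"tx": 0, "ty": 0, "tz": 0, "wx": 0, "wy": 0.02, "wz": 0, "gripper": 0.15}, {"tx": 0, "ty": 0, "tz": 0, "wx": 0, "wy": 0.03, "wz": 0, "gripper": 0.15}, {"tx": 0, "ty": 0, "tz": 0, "wx": 0, "wy": 0.03, "wz": 0, "gripper": 0.15}, {"tx": 0, "ty": 0, "tz": 0, "wx": 0, "wy": 0.03, "wz": 0, "gripper": 0.15}]'

```text
time: 21.95
position: [0.4635, -0.1716, 0.0768]
tool_rot: [0.057, -2.827, 0.01]
ft_force: [0.1, 0.5, 5.7]
grip_width: 0.341
grip_force: 25.0
```

```bash
cat >>h.py <<'E'
def probe(n=5):
    f=[];m=[];t=[];w=[]
    for i in range(n):
        if i:vision.get_image("top")
        s=ctrl.get_state();f.append(s["ft_force"]);m.append(s["torque"]);t.append(np.arcsin(R.from_rotvec(s["tool_rot"]).as_matrix()[2,0]));w.append(where())
    F=bed()[1];print("f",np.round(F.inv().apply(np.mean(f,0)),2),"m",np.round(F.inv().apply(np.mean(m,0)),3),"tilt",round(np.mean(t),4),"at",np.round(np.mean(w,0),2),s["time"])
E
python3 -c "
from h import *
probe()"
```

```text
f [ 1.42 -0.29  5.55] m [-0.102  0.14   0.007] tilt 0.3135 at [ 0.94 -0.04 10.82] 22.15
```

Call:
jog_arm --increments '[{"tx": 0, "ty": 0, "tz": 0, "wx": 0, "wy": 0.015, "wz": 0, "gripper": 0.15}, {"tx": 0, "ty": 0, "tz": 0, "wx": 0, "wy": 0.03, "wz": 0, "gripper": 0.15}, {"tx": 0, "ty": 0, "tz": 0, "wx": 0, "wy": 0.03, "wz": 0, "gripper": 0.15}, {"tx": 0, "ty": 0, "tz": 0, "wx": 0, "wy": 0.03, "wz": 0, "gripper": 0.15}, {"tx": 0, "ty": 0, "tz": 0, "wx": 0, "wy": 0.03, "wz": 0, "gripper": 0.15}]'

```text
time: 22.57
position: [0.4638, -0.1717, 0.0771]
tool_rot: [0.056, -2.798, 0.011]
ft_force: [0.4, -0.3, 7.3]
grip_width: 0.341
grip_force: 25.0
```

```bash
python3 -c "
from h import *
probe()"
```

```text
f [ 1.45 -0.1   6.76] m [-0.123  0.11   0.029] tilt 0.3429 at [ 0.7  0.  11.2] 22.7667
```

Call:
jog_arm --increments '[{"tx": 0, "ty": 0, "tz": 0, "wx": 0, "wy": -0.015, "wz": 0, "gripper": 0.15}, {"tx": 0, "ty": 0, "tz": 0, "wx": 0, "wy": -0.03, "wz": 0, "gripper": 0.15}, {"tx": 0, "ty": 0, "tz": 0, "wx": 0, "wy": -0.045, "wz": 0, "gripper": 0.15}, {"tx": 0, "ty": 0, "tz": 0, "wx": 0, "wy": -0.045, "wz": 0, "gripper": 0.15}, {"tx": 0, "ty": 0, "tz": 0, "wx": 0, "wy": -0.045, "wz": 0, "gripper": 0.15}]'

```text
time: 23.18
position: [0.4635, -0.1717, 0.0768]
tool_rot: [0.057, -2.843, 0.01]
ft_force: [0.9, 0.5, 5.1]
grip_width: 0.34
grip_force: 25.0
```

```bash
python3 -c "
from h import *
probe()"
```

```text
f [0.29 0.41 5.  ] m [ 0.08   0.281 -0.035] tilt 0.2981 at [ 0.9   0.08 10.72] 23.3833
```

The block is loaded evenly, with about 5 N along the face normal, no net moment offset and tilt 0.298. Handing in.

```bash
python3 -c "
from h import *
s=ctrl.get_state();print(s['grip_force'],s['grip_width'],s['ft_force']);print(ctrl.close_job())"
```

```text
25.000703930854797 0.3403307757285445 [ 1.92506317 -0.92576733  4.95363907]
the job is handed in; nothing more can be done
None
```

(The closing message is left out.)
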